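Find the key, empty the press's catch drawer, lock up

TASK

Only one of the three keys in the rack turns the lock on the stopper press: try them in turn until the lock opens, pull the catch drawer out all the way and put every cork stopper from it into the green tote. Then push the drawer fully shut, lock it again with the key, and put all the keys back upright in the rack (any slot), fully down; leave the tote upright and do not knock over or push away the capped reagent bottle and the jar.

Things in the scene. Friction and masses are not known exactly. Their poses are not given: they have to be found in the camera images.
- lock_top (a point): centre of the lock's round brass plug on the flat top of the press, 70 mm above the worktop. Axes as the press (x to its back, y to its left, z up). At lock angle 0 the keyhole is 25 mm long along y, 8 mm wide along x, straight down through the plug. A key goes in blade down, its y along the keyhole, until its shoulder rests on the plug: its origin is then at this point
- lock (a joint): angle of the plug, rad: 0 = locked, grows clockwise seen from above to 1.2 = open (end stop); stays where left. The key has 0.14 rad of play each way. A wrong key goes in fully but jams after some 0.5 rad of key turn (lock reads 0.3 to 0.4). Below about 0.85 the bolt bars the drawer, inwards and outwards. Keys come out only when turned back to 0
- drawer_handle (a point): grip point of the drawer's black pull fin, 44 mm above the worktop, axes as the press. The fin is 12 mm thick along y, 28 mm tall, stands out 42 mm from the white front to -x and ends in a post 19 mm across, 20 mm to -x of this point. Pinch it across y from above. When shut, the press's face is 30 mm to +x and its top 26 mm higher. Moves with the drawer
- drawer (a joint): how far the catch drawer is pulled out, m: 0 = shut, 0.12 = fully out (end stop). It slides along the press's -x, friction about 1.5 N, and stays where it is left. With the lock shut it has 6 mm of play
- drawer_floor (a point): centre of the drawer's inner floor, 102 mm along the press's x by 162 mm along its y, 12 mm above the worktop. Side and back walls rise 16 mm above this floor, the front panel 52 mm. Moves with the drawer; fully out, the whole tray stands clear of the press
- press: grey bench stopper press, fixed, 150 x 270 x 70 mm, origin at the centre of its underside, x to its back, y to its left. Lock on top at the left; catch drawer in the front, centred 35 mm to the right. A blue press head with a steel cylinder stands on the rear half of its right part, up to 134 mm above the worktop
- key_rack: fixed pale wooden block 50 x 138 x 52 mm, origin at the centre of its underside. Three slots at y = -43, 0 and +43 mm, x = 0 of its frame, each 26 mm along y and 9 mm along x, open right through; a seated key's origin lies at z = 52 mm and its y axis along the rack's y
- tote: green open box, loose, 140 x 180 x 50 mm outside, walls 5 mm, floor 5 mm, 0.6 kg; origin at the centre of its underside
- key_red: steel key with red bow, about 50 g, upright in the rack. Origin on its axis at its shoulder's underside, z up. Bow 10 mm thick (x), 18 mm wide (y), z = 3 to 40 mm: pinch it across x. Shoulder plate 14 x 24 x 3 mm. Blade below 5 mm thick (x), up to 22 mm wide (y), to z = -42, narrow nose to z = -46 mm. A half turn about z makes no difference
- key_blue: as key_red, with a blue bow. The keys differ only in where the blade is notched; no visible thing tells which one fits the lock, and that changes from start to start, so each must be tried
- key_yellow: as key_red, with a yellow bow
- stopper_1: cork stopper 1, tapered, 29 mm across its top, 26 mm tall, about 15 g, a finished part in the catch drawer; may be absent (2 to 4 are there). Origin at the centre of its small underside, z towards its wide top
- stopper_2: cork stopper 2, tapered, 29 mm across its top, 26 mm tall, about 15 g, a finished part in the catch drawer; may be absent (2 to 4 are there). Origin at the centre of its small underside, z towards its wide top
- stopper_3: cork stopper 3, tapered, 29 mm across its top, 26 mm tall, about 15 g, a finished part in the catch drawer; may be absent (2 to 4 are there). Origin at the centre of its small underside, z towards its wide top
- stopper_4: cork stopper 4, tapered, 29 mm across its top, 26 mm tall, about 15 g, a finished part in the catch drawer; may be absent (2 to 4 are there). Origin at the centre of its small underside, z towards its wide top
- reagent_small: bystander: small reagent bottle with a black cap, 49 mm across, 95 mm tall; origin at its underside
- jar_spare: bystander: empty open glass jar, 60 mm across, 85 mm tall; origin at its underside
Not all that is in view belongs to the job. There is more than one size of the key_rack; the one meant has the size given above.

How it is judged:
By the outcome, as a careful person would: the job done as asked, in the order asked, and still so for the second after the job is handed in, with the robot touching nothing.
Of stopper_1, stopper_2, stopper_3, stopper_4 only 2 to 4 are there at a start; the rules pass over those that are not, and their reading is None.
At some moment in a run one of tote, stopper_1, stopper_2, stopper_3, stopper_4 may be knocked a few centimetres aside while the robot is not near it.
It also fails if it takes over 210 s, if anything falls off the work surface, if the arm or the gripper's body presses on something with over 40 N, if the wrist force passes 120 N, or if a joint passes its speed limit or range.

ROBOT

A 6-joint arm with a two-finger parallel gripper is mounted at the origin on a cart in front of the work surface, level with it; the furniture and walls round the work are solid. World frame = base frame: x ahead of the robot, y to its left, z up, the work surface at z = 0. Lengths are in mm, angles in rad, forces in N, time in s.
With the tool pointing down it reaches from about 275 to 750 mm from the base axis. Payload 10.2 kg.
Tool frame: the origin (TCP) lies at the very end of the fingers, on their centre line; the grasp point (between the pads) lies 19 mm behind it; z points along the fingers, y is the line along which they close (so a half turn about z gives the same grasp; the last joint's range is limited). The gripper opens to 85 mm and grips with 20 to 120 N. Pads are 22 mm wide; open, the fingers measure 114 mm over their backs; the gripper's body (76 mm by 85 mm) begins 54 mm behind the grasp point. The pads swing forward as they close: fully open they stand 13 mm farther back than shut.
Start: joints at [0.926, 0.313, 1.498, -0, 1.331, -0.223], TCP at [214.95, 478.986, 231.294] pointing down, gripper open.
Joint ranges: [-2.94, 2.94], [-0.97, 2.17], [0.19, 2.56], [-1.23, 4.37], [0.02, 3.11], [-2.88, 2.88]. Speed limits (rad/s): [2.39, 2.39, 3.01, 3.14, 3.14, 3.14].

INTERFACE

Orientations are given as a unit quaternion [w, x, y, z].
In Python, from rig import ctrl gives the robot as it stands.
- The arm moves only by the shell command python3 -m inch 'ROWS' [OPENING] [FORCE]. ROWS is text: rows parted by semicolons, each of 6 numbers parted by spaces: the shift along the tool's x, y, z in mm, then the turn, a rotation vector about the tool's x, y, z in units of 6 degrees (1.0 is 6 degrees). A call has exactly 10 rows; each row shifts and turns the commanded pose from where the row before left it, along the tool's axes as they then stand; what a row does not reach is not made up. A row lasts 1/12 s, in which the tool goes at most 41.7 mm and 7.16 degrees, less where a joint would pass 70% of its speed; a pose out of reach is approached as far as the arm can. A call with a gripper value outside its range is refused whole. OPENING is the opening, from 0 (shut) to 1 (fully open), set as the call begins (- or left out, the last holds). The fingers move at their own pace and stop on an object; FORCE is the grip in N (left out, the last holds). Time passes only in rows, so rows that do not move let the fingers close, or fill a call up. It gives the time, the measured TCP pose, the force, the opening and the grip force at its end, in the units of the state.
- ctrl.sense(): the state, without advancing time (a new reading comes with each control period).
- ctrl.capture(name): name is "side" or "top"; returns a dict with "image" (384x512x3 uint8, red, green, blue), "intrinsics" (3x3 intrinsics, pixels), "rvec" (rotation vector, rad) and "tvec" (3), from world to camera coordinates, as OpenCV has them. Camera axes: x right, y down, z forward; pixel columns grow to the right and rows downward; lengths in mm; the calibration is good to about 2 mm. A picture is of the moment at which its call begins. There is no depth.
- ctrl.finish_job(): hands the job in; it is judged then, once.
The state is a dict: "time_s": time; "joints": joint angles; "dq": joint speeds; "tau": joint torques, N m; "eef_pos": TCP position; "ee_rot": TCP orientation; "force": force on the tool from outside, world axes, zero at the start; "wrist_torque": the same for the moment, N m; "grip_width": opening from 0.0 (shut) to 1.0 (fully open); "grip_force": force on a finger pad.
Only numpy, scipy, OpenCV 4.12 (cv2) and the standard library are available. Lean on these libraries where they do the work, as an engineer would, in place of code of your own. Each camera call takes 0.05 s, during which the arm holds its last target. There are 200 camera calls.

## Working session

There is one attempt and no reset: what is moved stays moved. The work goes in short steps, Python scripts to look and compute and a shell command to move; the robot and the scene stay as the last step left them, time stands still between calls to the robot, and variables do not carry over. Pictures are saved under pics/ and viewed, at most 14 in all, crops included, and the job is handed in when it is done.

```bash
ls; mkdir -p pics
python3 - <<'E'
from rig import ctrl
import cv2,numpy as np
s=ctrl.sense();print(s)
for n in("side","top"):
    c=ctrl.capture(n);cv2.imwrite(f"pics/{n}0.png",cv2.resize(c["image"][:,:,::-1],(800,600),interpolation=cv2.INTER_CUBIC))
    R=cv2.Rodrigues(c["rvec"])[0];print(n,c["intrinsics"],-R.T@c["tvec"],R)
E
```

```text
pics
{'time_s': 0.0, 'joints': array([ 9.25621723e-01,  3.13436929e-01,  1.49848151e+00, -1.89232860e-05,
        1.33101881e+00, -2.23433472e-01]), 'dq': array([ 3.65351372e-04, -1.14105356e-03,  9.85592976e-04, -2.20617751e-05,
        6.62761089e-04, -1.74829750e-06]), 'tau': array([-1.17705789e-03, -4.12250662e+01, -2.59745389e+01, -2.69604134e-04,
        4.15256945e-03,  1.34569527e-05]), 'eef_pos': array([214.76749009, 478.75476498, 230.72505106]), 'ee_rot': array([-2.74553388e-04,  2.09309010e-01,  9.77849317e-01, -6.13752236e-04]), 'force': array([-0.15653118,  0.18776457,  0.09165741]), 'wrist_torque': array([-0.02732088, -0.00899006,  0.00912461]), 'grip_force': 0.0, 'grip_width': 1.0056901108371776}
side [[359.675561     0.         253.33138146]
 [  0.         359.675561   188.43139785]
 [  0.           0.           1.        ]] [-66.97054995 999.96615146 683.37283784] [[-0.81896346 -0.57335926  0.02362227]
 [-0.29263834  0.38187468 -0.87666101]
 [ 0.49362096 -0.72486612 -0.48052831]]
top [[473.58523845   0.         257.50335765]
 [  0.         473.58523845 190.01497508]
 [  0.           0.           1.        ]] [ 357.44242536  161.61106385 1876.13488183] [[ 0.02503296 -0.99819517  0.05458718]
 [-0.99348992 -0.03091106 -0.10964615]
 [ 0.11113561 -0.05148705 -0.99247063]]
```

View pics/side0.png

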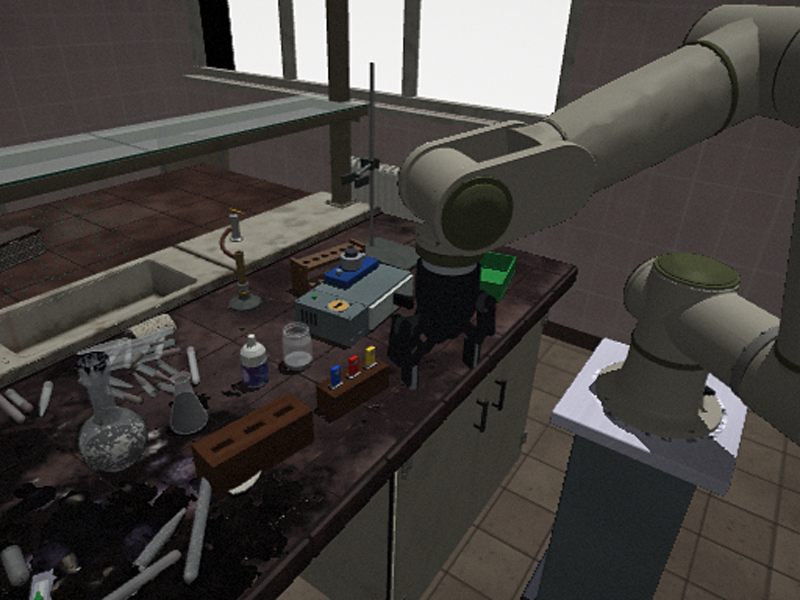

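View pics/top0.png

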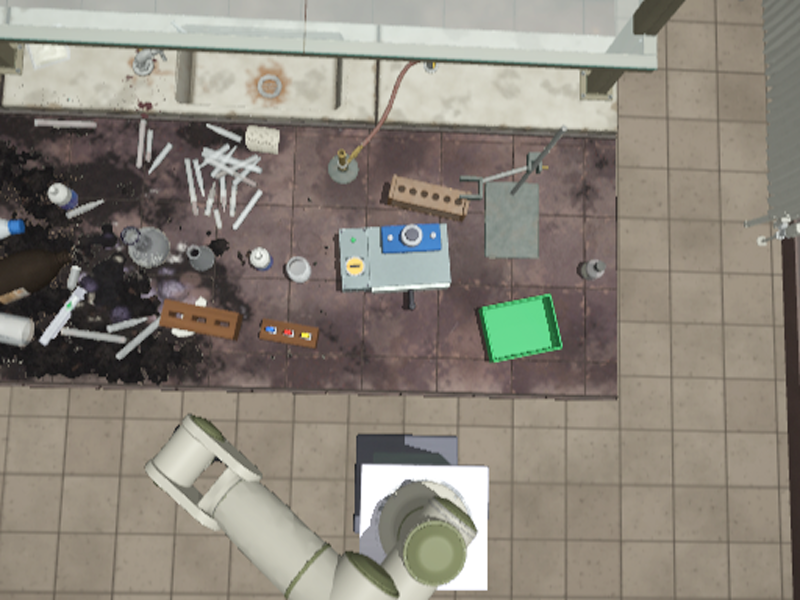

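The side view shows the rack with the blue, red and yellow keys at about (335,375), (353,365), (370,355). In the top view they are at (271,330), (289,332), (306,335), the lock is at (354,266), the handle at (409,299) and the tote at (521,327). I'll enlarge the top view.

```bash
cat > h.py <<'E'
from rig import ctrl
import cv2,numpy as np
from scipy.spatial.transform import Rotation as Ro
def cam(n):
    c=ctrl.capture(n);c["R"]=cv2.Rodrigues(np.array(c["rvec"]))[0];c["t"]=np.array(c["tvec"]).ravel();return c
def crop(c,name,x0,y0,w,h,f):
    im=c["image"][y0:y0+h,x0:x0+w,::-1]
    cv2.imwrite("pics/"+name+".png",cv2.resize(im,None,fx=f,fy=f,interpolation=cv2.INTER_CUBIC))
def pt(c,u,v,z):
    C=-c["R"].T@c["t"];d=c["R"].T@np.linalg.inv(c["intrinsics"])@[u,v,1]
    return C+d*(z-C[2])/d[2]
def px(c,p):
    q=c["intrinsics"]@(c["R"]@np.array(p,float)+c["t"]);return q[:2]/q[2]
def delta(p,yaw=None):
    """shift in tool axes from the measured pose; yaw = world direction (deg) of tool y axis mod 180 -> turn about tool z in units"""
    s=ctrl.sense();w,x,y,z=s["ee_rot"];R=Ro.from_quat([x,y,z,w]).as_matrix()
    ty=np.degrees(np.arctan2(R[1,1],R[0,1]))
    print("tcp",s["eef_pos"].round(1),"tooly",round(ty,2),"tilt",R[:,2].round(4),"t",s["time_s"],"F",np.round(s["force"],1),"w",round(s["grip_width"],3),"j6",round(s["joints"][5],2))
    if p is not None: print("shift tool",(R.T@(np.array(p)-s["eef_pos"])).round(1))
    if yaw is not None:
        d=(yaw-ty+90)%180-90;print("turn z units",round(-d/6,3))
E
python3 - <<'E'
from h import *
c=cam("top");crop(c,"t1",155,130,210,110,3.8)
print(c["tvec"],c["rvec"])
delta(None)
c=cam("side");crop(c,"s1",180,140,160,130,5)
E
```

```text
[  49.95862338  565.82199161 1830.60507155] [ 2.21954489 -2.15807599  0.17956773]
tcp [214.8 478.8 230.9] tooly 65.83 tilt [-6.e-04 -8.e-04 -1.e+00] t 0.15 F [-0.2  0.5 -0.8] w 0.999 j6 -0.22
```

View pics/t1.png

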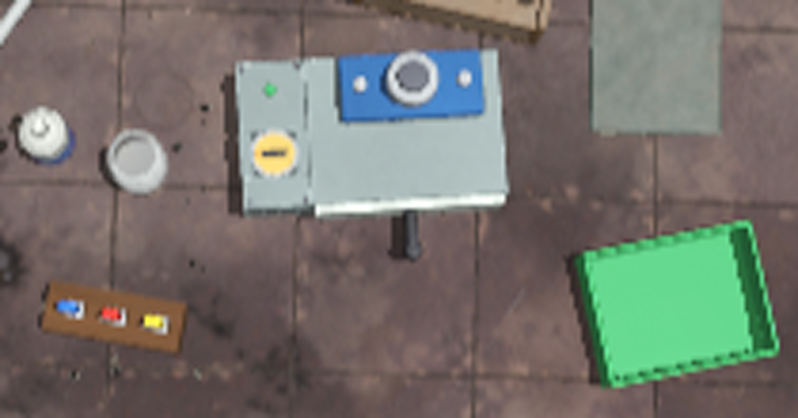

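View pics/s1.png

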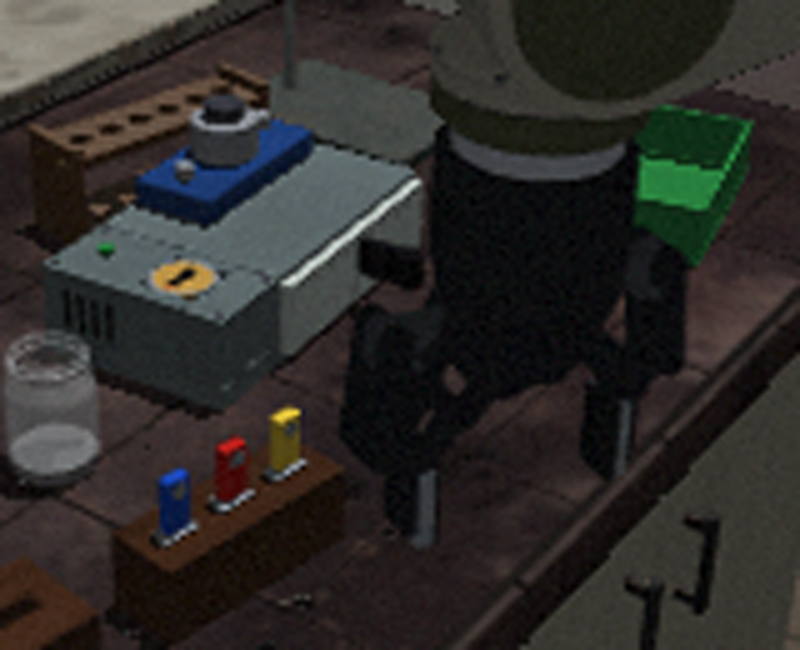

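The crops show the keys in top crop at (69,308), (112,315), (154,322), lock (274,153), handle post (412,250), press corners (237,62), (245,213), (497,50), (507,195), tote corners (577,258), (750,222), (778,352), (608,386); bottle (43,135) and jar (137,160). I'll compute positions.

```bash
cat > m.py <<'E'
from h import *
from scipy.optimize import least_squares
def seg(c,lo,hi,box):
    x0,y0,x1,y1=box;f=6
    im=cv2.resize(c["image"][y0:y1,x0:x1],None,fx=f,fy=f,interpolation=cv2.INTER_CUBIC)
    h=cv2.cvtColor(im,cv2.COLOR_RGB2HSV);m=cv2.inRange(h,np.array(lo),np.array(hi))
    n,l,st,ce=cv2.connectedComponentsWithStats(m)
    if n<2:return None
    i=1+np.argmax(st[1:,4]);x,y,w,hh,a=st[i]
    return (ce[i]+.5)/f-.5+[x0,y0],a/f/f
def tri(cs,us):
    f=lambda p:np.concatenate([px(c,p)-u for c,u in zip(cs,us)])
    r=least_squares(f,[350,250,60.]);return r.x,r.fun
COL=dict(red=[((0,150,90),(8,255,255))],blue=[((100,140,80),(125,255,255))],yellow=[((22,130,90),(35,255,255))],brass=[((15,80,110),(26,255,255))])
E
python3 - <<'E'
from m import *
T,S=cam("top"),cam("side")
bt=(160,195,215,228);bs=(200,215,255,250)
K={}
for k in("blue","red","yellow"):
    a=seg(T,*COL[k][0],bt);b=seg(S,*COL[k][0],bs);print(k,a,b)
    p,r=tri([T,S],[a[0],b[0]]);K[k]=p;print(p.round(1),r.round(2))
    print(" z92 top",pt(T,*a[0],85).round(1)," side z73",pt(S,*b[0],73).round(1))
d=K["blue"]-K["yellow"];print("rack y dir",np.degrees(np.arctan2(d[1],d[0])),np.linalg.norm(d))
a=seg(T,*COL["brass"][0],(215,160,240,180));b=seg(S,*COL["brass"][0],(205,185,230,205));print(a,b)
p,r=tri([T,S],[a[0],b[0]]);print("lock",p,r);print(pt(T,*a[0],70),pt(S,*b[0],70))
q=lambda u,v,z:pt(T,155+u/3.8-.4,130+v/3.8-.4,z).round(1)
for n,u,v,z in[("pBL",237,62,70),("pFL",245,213,70),("pBR",497,50,70),("pFR",507,195,70),("post",412,248,58),("finroot",411,212,58),("t1",577,258,50),("t2",750,222,50),("t3",778,352,50),("t4",608,386,50),("bottle",43,125,90),("jar",137,150,85),("rackc",48,285,52),("r2",186,300,52),("r3",181,350,52),("r4",42,328,52)]:print(n,q(u,v,z))
E
```

```text
blue (array([172.25228311, 210.27237443]), np.float64(10.13888888888889)) (array([214.29257908, 235.09519465]), np.float64(15.222222222222221))
[473.8 388.6  89. ] [-0.46 -0.69  0.61  0.07]
 z92 top [471.5 387.3  85. ]  side z73 [489.9 373.   73. ]
red (array([183.50161987, 211.84575234]), np.float64(12.861111111111112)) (array([225.68522135, 228.60546875]), np.float64(14.222222222222221))
[468.4 345.9  89.2] [-0.32 -0.49  0.44  0.05]
 z92 top [466.8 345.1  85. ]  side z73 [484.1 328.7  73. ]
yellow (array([194.69135189, 213.87127237]), np.float64(13.972222222222221)) (array([236.53640193, 222.74759326]), np.float64(15.388888888888888))
[461.8 303.8  89. ] [-0.27 -0.45  0.41  0.05]
 z92 top [460.4 303.   85. ]  side z73 [477.2 285.5  73. ]
rack y dir 81.94859674655365 85.70567825940469
(array([226.709575  , 169.93364139]), np.float64(73.63888888888889)) (array([216.27085725, 194.98603138]), np.float64(48.388888888888886))
lock [635.31961404 189.63438753  70.19349162] [-0.29653098 -0.43444348  0.46250718  0.05759591]
[633.69892757 188.44517227  70.        ] [637.04836642 190.03117201  70.        ]
pBL [726.2 229.   70. ]
pFL [571.9 215.7  70. ]
pBR [748.4 -36.3  70. ]
pFR [598.7 -49.3  70. ]
post [542.8  45.5  58. ]
finroot [579.7  47.4  58. ]
t1 [ 538.5 -124.9   50. ]
t2 [ 581.4 -304.6   50. ]
t3 [ 447.9 -334.1   50. ]
t4 [ 408.4 -158.6   50. ]
bottle [651.4 418.5  90. ]
jar [630.1 325.   85. ]
rackc [494.8 411.5  52. ]
r2 [483.7 272.6  52. ]
r3 [433.1 275.7  52. ]
r4 [451.3 415.5  52. ]
```

```bash
python3 -m inch '0 0 0 0 0 1.19;0 0 0 0 0 1.19;0 0 0 0 0 1.19;0 0 0 0 0 1.19;0 0 0 0 0 1.19;0 0 0 0 0 1.19;0 0 0 0 0 1.19;0 0 0 0 0 1.19;0 0 0 0 0 1.19;0 0 0 0 0 1.19' 0.5 60
python3 -c "
from h import *
delta([461.8,303.8,120],-8.05)"
```

```text
time_s: 1.13
eef_pos: [214.9, 479.0, 231.2]
ee_rot: [0.0, 0.743, 0.67, -0.0]
force: [0.4, 0.4, 0.2]
grip_width: 0.5
grip_force: 0.0
tcp [214.9 479.  231.2] tooly -5.92 tilt [-1.e-04 -1.e-04 -1.e+00] t 1.1333 F [0.4 0.4 0.2] w 0.5 j6 1.03
shift tool [-148.7  263.6  111.2]
turn z units 0.355
```

```bash
python3 -m inch '-14.9 26.4 11.1 0 0 0;-14.9 26.4 11.1 0 0 0;-14.9 26.4 11.1 0 0 0;-14.9 26.4 11.1 0 0 0;-14.9 26.4 11.1 0 0 0;-14.9 26.4 11.1 0 0 0;-14.9 26.4 11.1 0 0 0;-14.9 26.4 11.1 0 0 0;-14.9 26.4 11.1 0 0 0;-14.6 26 11.3 0 0 0.355'
python3 -c "
from h import *
delta([461.8,303.8,58],-8.05)
T,S=cam('top'),cam('side');crop(S,'s2',190,120,110,130,4.6);print(px(S,[461.8,303.8,120]),px(S,[461.8,303.8,92]))"
```

```text
time_s: 1.97
eef_pos: [464.0, 304.3, 119.6]
ee_rot: [0.0, 0.753, 0.658, 0.0]
force: [-0.1, 1.1, -0.3]
grip_width: 0.497
grip_force: 0.0
tcp [464.  304.3 119.6] tooly -7.7 tilt [ 1.e-04  1.e-04 -1.e+00] t 1.9667 F [-0.1  1.1 -0.3] w 0.497 j6 0.5
shift tool [-0.8 -2.1 61.6]
turn z units 0.059
[236.95073454 213.870824  ] [236.93406514 221.9546581 ]
```

View pics/s2.png

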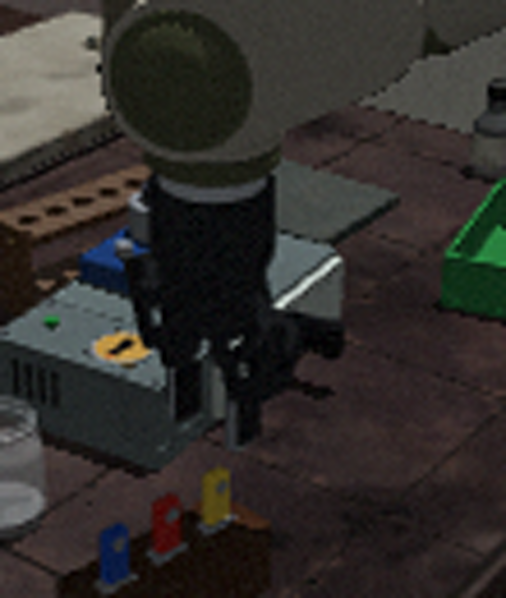

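The gripper stands straight above the yellow key (215,497 in the crop), so I go down and grip.

```bash
python3 -m inch '-0.3 -1 10 0 0 0;0 -1 10 0 0 0;0 0 10 0 0 0;0 0 10 0 0 0;0 0 10 0 0 0;0 0 8 0 0 0;0 0 3.5 0 0 0;0 0 0 0 0 0;0 0 0 0 0 0;0 0 0 0 0 0'
python3 -m inch '0 0 0 0 0 0;0 0 0 0 0 0;0 0 0 0 0 0;0 0 0 0 0 0;0 0 0 0 0 0;0 0 0 0 0 0;0 0 0 0 0 0;0 0 0 0 0 0;0 0 0 0 0 0;0 0 0 0 0 0' 0 60
python3 -c "
from h import *
delta(None)"
```

```text
time_s: 2.9
eef_pos: [461.2, 305.5, 59.1]
ee_rot: [0.0, 0.753, 0.658, 0.0]
force: [-0.5, 0.3, 0.4]
grip_width: 0.5
grip_force: 0.0
time_s: 3.73
eef_pos: [461.0, 305.4, 58.9]
ee_rot: [0.0, 0.753, 0.658, 0.0]
force: [-0.3, -1.4, 5.2]
grip_width: 0.105
grip_force: 60.5
tcp [461.  305.4  58.9] tooly -7.7 tilt [ 5.e-04  1.e-04 -1.e+00] t 3.7333 F [-0.3 -1.4  5.2] w 0.105 j6 0.51
```

```bash
python3 -m inch '0 0 -4 0 0 0;0 0 -8 0 0 0;0 0 -10 0 0 0;0 0 -10 0 0 0;0 0 -12 0 0 0;0 0 -12 0 0 0;0 0 -12 0 0 -0.5;0 0 -12 0 0 -0.5;0 0 0 0 0 -0.5;0 0 0 0 0 -0.58'
python3 -c "
from h import *
delta([635.3,191,139],4.8)"
```

```text
time_s: 4.57
eef_pos: [461.2, 305.6, 140.4]
ee_rot: [0.001, 0.676, 0.737, 0.001]
force: [-0.1, -0.4, -0.8]
grip_width: 0.106
grip_force: 59.7
tcp [461.2 305.6 140.4] tooly 4.93 tilt [ 2.2e-03  9.0e-04 -1.0e+00] t 4.5667 F [-0.1 -0.4 -0.8] w 0.106 j6 0.29
shift tool [-129.1  163.6    1.7]
turn z units 0.022
```

```bash
python3 -m inch '-8 10 0 0 0 0;-16 20 0 0 0 0;-16 20 0 0 0 0;-16 20 0 0 0 0;-16 20 0 0 0 0;-16 20 0 0 0 0;-16 20 0 0 0 0;-16 20 0 0 0 0;-9 13.5 1 0 0 0;0 0 0 0 0 0'
python3 -m inch '0 0 0 0 0 0;0 0 0 0 0 0;0 0 0 0 0 0;0 0 0 0 0 0;0 0 0 0 0 0;0 0 0 0 0 0;0 0 0 0 0 0;0 0 0 0 0 0;0 0 0 0 0 0;0 0 0 0 0 0'
python3 -c "
from h import *
delta([635.3,191,139],4.8)
T,S=cam('top'),cam('side');crop(S,'s3',185,150,70,70,8.5)
for p in ([635.3,189.6,70],[635.3,189.6,132],[635.3,189.6,86]):print((px(S,p)-[185,150]+.5)*8.5)"
```

```text
time_s: 5.4
eef_pos: [637.1, 187.4, 137.4]
ee_rot: [0.0, 0.679, 0.734, 0.0]
force: [0.2, -1.1, 0.7]
grip_width: 0.107
grip_force: 59.8
time_s: 6.23
eef_pos: [634.5, 190.5, 137.6]
ee_rot: [-0.0, 0.677, 0.736, -0.0]
force: [0.5, 0.1, -1.0]
grip_width: 0.108
grip_force: 59.8
tcp [634.5 190.5 137.6] tooly 4.78 tilt [-1.e-04 -0.e+00 -1.e+00] t 6.2333 F [ 0.5  0.1 -1. ] w 0.108 j6 0.03
shift tool [ 0.4  0.8 -1.4]
turn z units -0.003
[274.08864224 387.51951841]
[270.09592746 250.3367436 ]
[273.07691583 352.75834876]
```

View pics/s3.png

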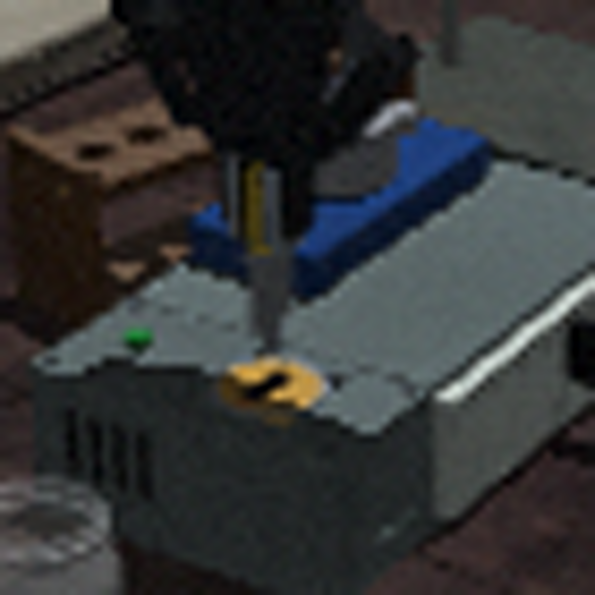

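The key hangs above the keyhole, tip at (267,350), shoulder at (270,258), plug at (273,386), within about 2 mm of the predicted axis. I'll lower it while watching the force.

```bash
python3 -m inch '0.3 0.4 4 0 0 0;0 0.4 4 0 0 0;0 0 3 0 0 0;0 0 2 0 0 0;0 0 1 0 0 0;0 0 1 0 0 0;0 0 1 0 0 0;0 0 1 0 0 0;0 0 1 0 0 0;0 0 1 0 0 0'
python3 -c "
from h import *
delta([635.3,191,77],4.8)"
```

```text
time_s: 7.17
eef_pos: [635.4, 190.8, 118.6]
ee_rot: [0.0, 0.677, 0.736, 0.0]
force: [0.4, -0.8, -0.6]
grip_width: 0.108
grip_force: 59.8
tcp [635.4 190.8 118.6] tooly 4.78 tilt [ 2.e-04  0.e+00 -1.e+00] t 7.1667 F [ 0.4 -0.8 -0.6] w 0.108 j6 0.03
shift tool [ 0.2 -0.1 41.6]
turn z units -0.003
```

```bash
python3 -m inch '0 0 1 0 0 0;0 0 1 0 0 0;0 0 1 0 0 0;0 0 1 0 0 0;0 0 1 0 0 0;0 0 1 0 0 0;0 0 1 0 0 0;0 0 1 0 0 0;0 0 1 0 0 0;0 0 0 0 0 0'
python3 -c "
from h import *
delta([635.3,191,77],4.8)"
```

```text
time_s: 8.0
eef_pos: [635.2, 190.8, 109.3]
ee_rot: [-0.0, 0.677, 0.736, -0.0]
force: [-0.4, 0.1, -0.7]
grip_width: 0.104
grip_force: 59.8
tcp [635.2 190.8 109.3] tooly 4.78 tilt [-4.e-04 -1.e-04 -1.e+00] t 8.0 F [-0.4  0.1 -0.7] w 0.104 j6 0.03
shift tool [ 0.2  0.1 32.3]
turn z units -0.003
```

Going in freely.

```bash
python3 -m inch '0 0 3 0 0 0;0 0 4 0 0 0;0 0 4 0 0 0;0 0 4 0 0 0;0 0 4 0 0 0;0 0 4 0 0 0;0 0 3 0 0 0;0 0 2 0 0 0;0 0 1.5 0 0 0;0 0 1 0 0 0'
python3 -m inch '0 0 0.5 0 0 0;0 0 0.5 0 0 0;0 0 0.5 0 0 0;0 0 0.5 0 0 0;0 0 0 0 0 0;0 0 0 0 0 0;0 0 0 0 0 0;0 0 0 0 0 0;0 0 0 0 0 0;0 0 0 0 0 0'
python3 -c "
from h import *
delta([635.3,191,77],4.8)"
```

```text
time_s: 8.83
eef_pos: [635.3, 190.9, 79.0]
ee_rot: [-0.0, 0.677, 0.736, 0.0]
force: [-0.1, -1.3, -1.2]
grip_width: 0.108
grip_force: 59.8
time_s: 9.67
eef_pos: [635.3, 190.9, 77.1]
ee_rot: [0.0, 0.677, 0.736, 0.0]
force: [-0.1, 0.5, -1.3]
grip_width: 0.106
grip_force: 59.8
tcp [635.3 190.9  77.1] tooly 4.79 tilt [ 1.e-04  0.e+00 -1.e+00] t 9.6667 F [-0.1  0.5 -1.3] w 0.106 j6 0.03
shift tool [ 0.1 -0.   0.1]
turn z units -0.002
```

```bash
python3 -m inch '0 0 0.5 0 0 0;0 0 0 0 0 0.5;0 0 0 0 0 0.5;0 0 0 0 0 0.5;0 0 0 0 0 0.5;0 0 0 0 0 0.5;0 0 0 0 0 0.5;0 0 0 0 0 0.5;0 0 0 0 0 0.5;0 0 0 0 0 0.2'
python3 -c "
from h import *
delta(None);print(ctrl.sense()['wrist_torque'])"
python3 -m inch '0 0 0 0 0 0.3;0 0 0 0 0 0.3;0 0 0 0 0 0.3;0 0 0 0 0 0.2;0 0 0 0 0 0.2;0 0 0 0 0 0;0 0 0 0 0 0;0 0 0 0 0 0;0 0 0 0 0 0;0 0 0 0 0 0'
python3 -c "
from h import *
delta(None);print(ctrl.sense()['wrist_torque'])"
```

```text
time_s: 10.5
eef_pos: [636.2, 190.6, 77.0]
ee_rot: [0.001, 0.822, 0.57, 0.001]
force: [4.3, 0.2, -0.5]
grip_width: 0.107
grip_force: 59.7
tcp [636.2 190.6  77. ] tooly -20.56 tilt [ 2.7e-03 -1.0e-04 -1.0e+00] t 10.5 F [ 4.3  0.2 -0.5] w 0.107 j6 0.47
[-0.13641095 -0.85753734  0.05894654]
time_s: 11.33
eef_pos: [635.8, 190.9, 77.0]
ee_rot: [0.0, 0.858, 0.514, 0.001]
force: [5.0, 0.3, 0.2]
grip_width: 0.104
grip_force: 59.8
tcp [635.8 190.9  77. ] tooly -28.18 tilt [ 1.6e-03  2.0e-04 -1.0e+00] t 11.3333 F [5.  0.3 0.2] w 0.104 j6 0.61
[-0.01619647 -0.95568977  0.01694761]
```

```bash
python3 -m inch '0 0 0 0 0 0.3;0 0 0 0 0 0.3;0 0 0 0 0 0.2;0 0 0 0 0 0.2;0 0 0 0 0 0;0 0 0 0 0 0;0 0 0 0 0 0;0 0 0 0 0 0;0 0 0 0 0 0;0 0 0 0 0 0'
python3 -c "
from h import *
delta(None);print(ctrl.sense()['wrist_torque'],ctrl.sense()['tau'][5])"
```

```text
time_s: 12.17
eef_pos: [635.9, 190.9, 77.0]
ee_rot: [0.0, 0.884, 0.468, 0.001]
force: [5.2, -0.2, -0.5]
grip_width: 0.106
grip_force: 59.8
tcp [635.9 190.9  77. ] tooly -34.18 tilt [ 1.8e-03  2.0e-04 -1.0e+00] t 12.1667 F [ 5.2 -0.2 -0.5] w 0.106 j6 0.71
[ 0.00154012 -0.9514124   0.04384822] 0.041504037799313664
```

```bash
python3 -m inch '0 0 0 0 0 0.6;0 0 0 0 0 0.6;0 0 0 0 0 0.6;0 0 0 0 0 0.6;0 0 0 0 0 0.6;0 0 0 0 0 0.6;0 0 0 0 0 0.6;0 0 0 0 0 0.6;0 0 0 0 0 0;0 0 0 0 0 0'
python3 -c "
from h import *
delta(None);print(ctrl.sense()['wrist_torque'],ctrl.sense()['tau'][5])"
python3 -m inch '0 0 0 0 0 0.3;0 0 0 0 0 0.3;0 0 0 0 0 0.3;0 0 0 0 0 0.3;0 0 0 0 0 0.2;0 0 0 0 0 0.1;0 0 0 0 0 0;0 0 0 0 0 0;0 0 0 0 0 0;0 0 0 0 0 0'
python3 -c "
from h import *
delta(None);print(ctrl.sense()['wrist_torque'],ctrl.sense()['tau'][5])
T,S=cam('top'),cam('side');crop(S,'s4',185,150,70,70,8.5)"
```

```text
time_s: 13.0
eef_pos: [635.9, 190.5, 77.0]
ee_rot: [0.0, 0.972, 0.233, 0.001]
force: [5.1, -1.0, -0.3]
grip_width: 0.106
grip_force: 59.8
tcp [635.9 190.5  77. ] tooly -63.0 tilt [ 1.7e-03 -4.0e-04 -1.0e+00] t 13.0 F [ 5.1 -1.  -0.3] w 0.106 j6 1.21
[-0.34665055 -0.98493173  0.07524789] 0.16809793654829264
time_s: 13.83
eef_pos: [635.9, 190.5, 77.0]
ee_rot: [0.0, 0.988, 0.157, 0.001]
force: [5.9, -1.1, 0.4]
grip_width: 0.107
grip_force: 59.9
tcp [635.9 190.5  77. ] tooly -71.99 tilt [ 1.6e-03 -4.0e-04 -1.0e+00] t 13.8333 F [ 5.9 -1.1  0.4] w 0.107 j6 1.37
[-0.4219391  -0.95137726  0.00252685] 0.03235235461033881
```

View pics/s4.png

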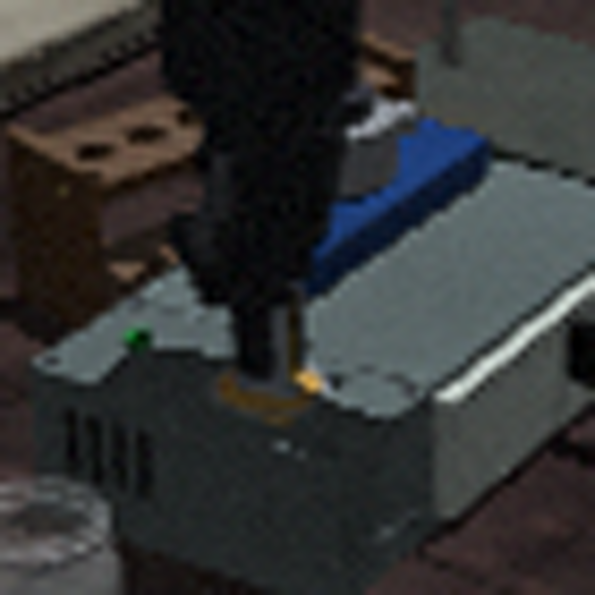

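The bow's yellow strip is still between the fingers at (292,330), so the key has followed the turn to about 77 degrees. I'll turn a little further to feel for the end stop.

```bash
python3 -m inch '0 0 0 0 0 0.2;0 0 0 0 0 0.2;0 0 0 0 0 0.2;0 0 0 0 0 0;0 0 0 0 0 0;0 0 0 0 0 0;0 0 0 0 0 0;0 0 0 0 0 0;0 0 0 0 0 0;0 0 0 0 0 0'
python3 -c "
from h import *
delta(None);print(ctrl.sense()['wrist_torque'],ctrl.sense()['tau'][5])"
```

```text
time_s: 14.77
eef_pos: [636.0, 190.4, 77.0]
ee_rot: [0.0, 0.992, 0.126, 0.001]
force: [6.0, -2.5, 0.2]
grip_width: 0.106
grip_force: 59.9
tcp [636.  190.4  77. ] tooly -75.55 tilt [ 1.8e-03 -7.0e-04 -1.0e+00] t 14.7667 F [ 6.  -2.5  0.2] w 0.106 j6 1.43
[-0.42601551 -0.97511373  0.29588212] 0.31128091737627983
```

Torque rose to 0.3 N m at about 80 degrees, which is the end stop, so yellow is the right key. I release it and go to the handle.

```bash
python3 -m inch '0 0 0 0 0 -0.2;0 0 0 0 0 0;0 0 0 0 0 0;0 0 0 0 0 0;0 0 0 0 0 0;0 0 -2 0 0 0;0 0 -5 0 0 0;0 0 -10 0 0 0;0 0 -10 0 0 0;0 0 -10 0 0 0' 0.45
python3 -m inch '0 0 -10 0 0 0;0 0 -10 0 0 0;0 0 -10 0 0 0;0 0 0 0 0 0.45;0 0 0 0 0 0.45;0 0 0 0 0 0.45;0 0 0 0 0 0.45;0 0 0 0 0 0;0 0 0 0 0 0;0 0 0 0 0 0'
python3 -c "
from h import *
delta([562,47,27],-85.2)
T,S=cam('top'),cam('side');crop(S,'s5',185,150,80,70,8.5);crop(T,'t2',200,145,90,65,8)"
```

```text
time_s: 15.6
eef_pos: [635.6, 190.9, 115.2]
ee_rot: [0.0, 0.991, 0.136, 0.001]
force: [1.0, 0.0, 1.0]
grip_width: 0.45
grip_force: 0.0
time_s: 16.43
eef_pos: [635.3, 190.8, 143.9]
ee_rot: [-0.0, 0.999, 0.042, 0.0]
force: [0.5, 0.8, 0.7]
grip_width: 0.454
grip_force: 0.0
tcp [635.3 190.8 143.9] tooly -85.14 tilt [ 1.e-04  0.e+00 -1.e+00] t 16.4333 F [0.5 0.8 0.7] w 0.454 j6 1.6
shift tool [-85.3 137.1 116.9]
turn z units 0.01
```

View pics/s5.png

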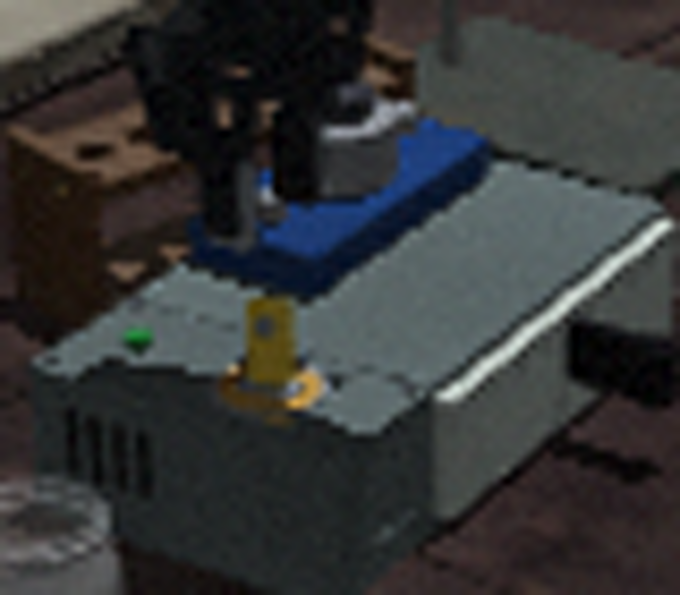

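The key stands turned in the plug at (270,340) and the handle is in view at (620,360). On to the handle.

```bash
python3 -m inch '-5 8 0 0 0 0;-10 16 0 0 0 0;-10 16 0 0 0 0;-10 16 0 0 0 0;-10 16 0 0 0 0;-10 16 0 0 0 0;-10 16 0 0 0 0;-10 16 0 0 0 0;-7 12 0 0 0 0;-3.3 5.1 0 0 0 0'
python3 -m inch '0 0 10 0 0 0;0 0 15 0 0 0;0 0 15 0 0 0;0 0 15 0 0 0;0 0 15 0 0 0;0 0 15 0 0 0;0 0 12 0 0 0;0 0 10 0 0 0;0 0 6 0 0 0;0 0 4 0 0 0'
python3 -m inch '0 0 0 0 0 0;0 0 0 0 0 0;0 0 0 0 0 0;0 0 0 0 0 0;0 0 0 0 0 0;0 0 0 0 0 0;0 0 0 0 0 0;0 0 0 0 0 0;0 0 0 0 0 0;0 0 0 0 0 0' 0 50
python3 -c "
from h import *
delta([562,47,27],-85.2)"
```

```text
time_s: 17.37
eef_pos: [561.3, 45.7, 143.8]
ee_rot: [0.0, 0.999, 0.041, 0.0]
force: [-0.0, -0.0, 0.6]
grip_width: 0.449
grip_force: 0.0
time_s: 18.2
eef_pos: [561.6, 47.5, 25.6]
ee_rot: [-0.0, 0.999, 0.042, -0.0]
force: [0.2, -0.1, -0.0]
grip_width: 0.447
grip_force: 0.0
time_s: 19.03
eef_pos: [562.0, 48.0, 27.1]
ee_rot: [-0.0, 0.999, 0.042, 0.001]
force: [1.3, 6.1, -2.4]
grip_width: 0.136
grip_force: 48.4
tcp [562.   48.   27.1] tooly -85.16 tilt [ 1.e-03  9.e-04 -1.e+00] t 19.0333 F [ 1.3  6.1 -2.4] w 0.136 j6 1.36
shift tool [-0.1  1.   0.1]
turn z units 0.006
```

```bash
python3 -m inch '-3 0 0 0 0 0;-6 0 0 0 0 0;-8 0 0 0 0 0;-10 0 0 0 0 0;-10 0 0 0 0 0;-10 0 0 0 0 0;-10 0 0 0 0 0;-10 0 0 0 0 0;-10 0 0 0 0 0;-10 0 0 0 0 0'
python3 -m inch '-10 0 0 0 0 0;-8 0 0 0 0 0;-5 0 0 0 0 0;-4 0 0 0 0 0;-2 0 0 0 0 0;-2 0 0 0 0 0;-1.5 0 0 0 0 0;0 0 0 0 0 0;0 0 0 0 0 0;0 0 0 0 0 0'
python3 -c "
from h import *
delta(None)"
```

```text
time_s: 19.87
eef_pos: [475.0, 39.9, 27.1]
ee_rot: [0.0, 0.999, 0.042, 0.001]
force: [2.1, 1.3, -4.1]
grip_width: 0.131
grip_force: 48.2
time_s: 20.7
eef_pos: [443.0, 37.0, 27.0]
ee_rot: [0.0, 0.999, 0.042, 0.0]
force: [-0.2, -2.1, 6.9]
grip_width: 0.132
grip_force: 49.8
tcp [443.  37.  27.] tooly -85.21 tilt [ 5.e-04 -4.e-04 -1.e+00] t 20.7 F [-0.2 -2.1  6.9] w 0.132 j6 1.31
```

```bash
python3 -m inch '-0.5 0 0 0 0 0;-0.5 0 0 0 0 0;-0.5 0 0 0 0 0;-0.5 0 0 0 0 0;-0.5 0 0 0 0 0;0 0 0 0 0 0;0 0 0 0 0 0;0 0 0 0 0 0;0 0 0 0 0 0;0 0 0 0 0 0'
python3 -c "
from h import *
delta(None)"
python3 -m inch '0 0 0 0 0 0;0 0 0 0 0 0;0 0 0 0 0 0;0 0 0 0 0 0;0 0 -5 0 0 0;0 0 -10 0 0 0;0 0 -15 0 0 0;0 0 -20 0 0 0;0 0 -20 0 0 0;0 0 -20 0 0 0' 0.45
python3 -m inch '-10 10 -10 0 0 0;-10 10 -10 0 0 0;-10 10 -10 0 0 0;-10 10 -10 0 0 0;-10 10 -5 0 0 0;-10 10 0 0 0 0;-10 10 0 0 0 0;-10 10 0 0 0 0;0 10 0 0 0 0;0 0 0 0 0 0'
python3 -c "
from h import *
delta(None)
T,S=cam('top'),cam('side');crop(S,'s6',200,135,110,85,7.2);crop(T,'t3',200,140,110,80,7.2)"
```

```text
time_s: 21.53
eef_pos: [442.5, 36.9, 27.0]
ee_rot: [0.0, 0.999, 0.041, 0.003]
force: [12.6, 3.5, -3.0]
grip_width: 0.133
grip_force: 48.5
tcp [442.5  36.9  27. ] tooly -85.24 tilt [ 5.7e-03 -2.0e-04 -1.0e+00] t 21.5333 F [12.6  3.5 -3. ] w 0.133 j6 1.3
time_s: 22.37
eef_pos: [439.8, 37.0, 117.8]
ee_rot: [-0.0, 0.999, 0.042, -0.0]
force: [-0.0, -0.4, 0.1]
grip_width: 0.452
grip_force: 0.0
time_s: 23.2
eef_pos: [368.3, -60.7, 162.0]
ee_rot: [0.0, 0.999, 0.041, 0.0]
force: [1.0, 0.2, 0.2]
grip_width: 0.45
grip_force: 0.0
tcp [368.3 -60.7 162. ] tooly -85.33 tilt [ 9.e-04 -6.e-04 -1.e+00] t 23.2 F [1.  0.2 0.2] w 0.45 j6 1.01
```

View pics/t3.png

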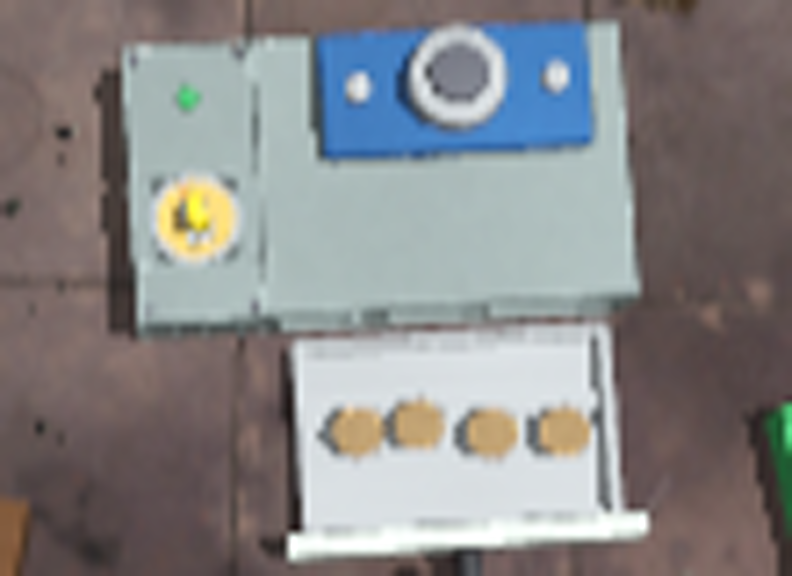

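View pics/s6.png

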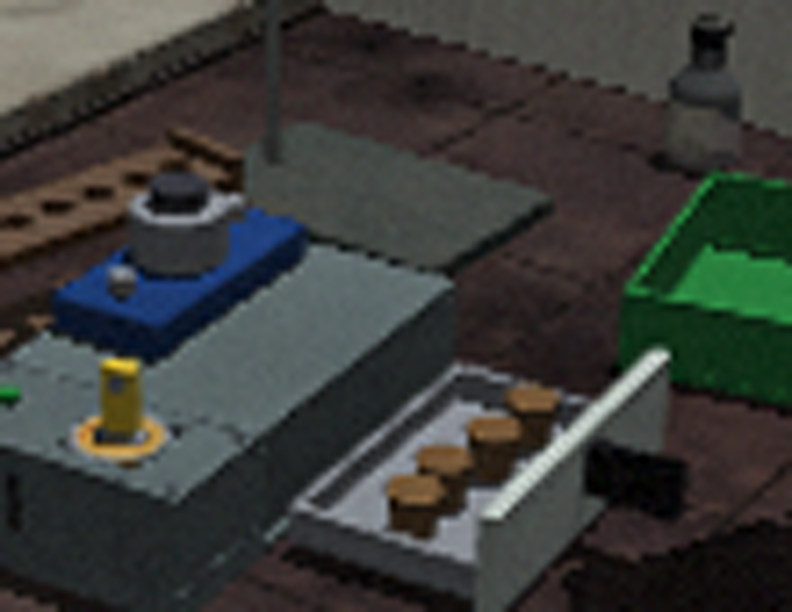

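The drawer is fully out and holds four upright stoppers, tops at top-crop (357,432), (417,425), (490,433), (563,432). The key still stands in the plug. I'll work out their positions and turn the tool.

```bash
cat >> m.py <<'E'
def tote(T):
    a=seg(T,(50,100,60),(80,255,255),(280,150,400,250));return pt(T,*a[0],25).round(1),a[1]
E
python3 -m inch '0 0 0 0 0 -1.15;0 0 0 0 0 -1.15;0 0 0 0 0 -1.15;0 0 0 0 0 -1.15;0 0 0 0 0 -1.15;0 0 0 0 0 -1.15;0 0 0 0 0 -1.15;0 0 0 0 0 -1.15;0 0 0 0 0 -1.15;0 0 0 0 0 -1.15'
python3 -m inch '0 0 0 0 0 -1.15;0 0 0 0 0 -1.15;0 0 0 0 0 -1.15;0 0 0 0 0 0;0 0 0 0 0 0;0 0 0 0 0 0;0 0 0 0 0 0;0 0 0 0 0 0;0 0 0 0 0 0;0 0 0 0 0 0'
python3 -c "
from m import *
T=cam('top');print(tote(T))
q=lambda u,v,z:pt(T,200+u/7.2-.4,140+v/7.2-.4,z).round(1)
for u,v in((357,432),(417,425),(490,433),(563,432)):print(q(u,v,38));delta([*q(u,v,38)[:2],100],4.8)
print('front top',q(292,550,64),q(645,525,64),'back wall',q(297,342,28),q(605,325,28))"
```

```text
time_s: 24.13
eef_pos: [368.3, -58.8, 161.5]
ee_rot: [-0.0, 0.798, 0.603, -0.0]
force: [0.1, 0.1, 1.2]
grip_width: 0.447
grip_force: 0.0
time_s: 24.97
eef_pos: [368.0, -59.4, 161.6]
ee_rot: [0.0, 0.679, 0.734, 0.0]
force: [-0.7, 0.7, 0.2]
grip_width: 0.452
grip_force: 0.0
(array([ 496.2, -234.2,   25. ]), np.float64(1717.3333333333333))
[524.7  97.8  38. ]
tcp [368.  -59.5 161.6] tooly 4.45 tilt [-0. -0. -1.] t 25.0167 F [-1.7  0.4 -1.3] w 0.448 j6 -0.56
shift tool [144.6 168.5  61.6]
turn z units -0.058
[529.5  65.4  38. ]
tcp [368.  -59.5 161.6] tooly 4.45 tilt [-0. -0. -1.] t 25.0167 F [-1.7  0.4 -1.3] w 0.448 j6 -0.56
shift tool [111.9 170.8  61.6]
turn z units -0.058
[526.3  25.6  38. ]
tcp [368.  -59.5 161.6] tooly 4.45 tilt [-0. -0. -1.] t 25.0167 F [-1.7  0.4 -1.3] w 0.448 j6 -0.56
shift tool [ 72.5 164.5  61.6]
turn z units -0.058
[528.  -14.1  38. ]
tcp [368.  -59.5 161.6] tooly 4.45 tilt [-0. -0. -1.] t 25.0167 F [-1.7  0.4 -1.3] w 0.448 j6 -0.56
shift tool [ 32.8 163.1  61.6]
turn z units -0.058
front top [458.4 131.5  64. ] [477.  -56.7  64. ] back wall [573.9 131.5  28. ] [588.6 -37.   28. ]
```

```bash
python3 -m inch '2 10 0 0 0 0;4 19 5 0 0 0;4 19 8 0 0 0;4 19 8 0 0 0;4 19 8 0 0 0;4 19 8 0 0 0;4 19 8 0 0 0;4 19 7 0 0 0;2 13 5 0 0 0;0.8 7 4.6 0 0 0' 0.5
python3 -m inch '0 0 15 0 0 0;0 0 18 0 0 0;0 0 18 0 0 0;0 0 15 0 0 0;0 0 10 0 0 0;0 0 5 0 0 0;0 0 3 0 0 0;0 0 0 0 0 0;0 0 0 0 0 0;0 0 0 0 0 0'
python3 -m inch '0 0 0 0 0 0;0 0 0 0 0 0;0 0 0 0 0 0;0 0 0 0 0 0;0 0 0 0 0 0;0 0 0 0 0 0;0 0 0 0 0 0;0 0 0 0 0 0;0 0 0 0 0 0;0 0 0 0 0 0' 0 25
python3 -m inch '0 0 -5 0 0 0;0 0 -12 0 0 0;0 0 -15 0 0 0;0 0 -15 0 0 0;0 0 -15 0 0 0;0 0 -15 0 0 0;0 0 -13 0 0 0;0 0 0 0 0 0;0 0 0 0 0 0;0 0 0 0 0 0'
python3 -c "
from m import *
T=cam('top');print(tote(T));c=np.array([495,-232,0]);u=np.array([.232,-.973,0]);v=np.array([-.973,-.232,0])
for a,b in((35,25),(35,-25),(-35,25),(-35,-25)):print(a,b,c+a*u+b*v)
delta([*(c+35*u-20*v)[:2],106])"
```

```text
time_s: 25.85
eef_pos: [529.5, -13.2, 99.1]
ee_rot: [0.0, 0.679, 0.734, 0.0]
force: [1.6, -0.1, -0.5]
grip_width: 0.499
grip_force: 0.0
time_s: 26.68
eef_pos: [529.9, -13.8, 18.8]
ee_rot: [0.002, 0.679, 0.734, 0.002]
force: [-1.0, 4.7, 20.9]
grip_width: 0.5
grip_force: 9.0
time_s: 27.52
eef_pos: [529.2, -14.2, 17.5]
ee_rot: [0.002, 0.679, 0.734, 0.001]
force: [0.7, 0.2, 8.3]
grip_width: 0.308
grip_force: 25.1
time_s: 28.35
eef_pos: [527.5, -13.9, 105.4]
ee_rot: [-0.0, 0.679, 0.734, -0.0]
force: [0.0, 0.3, -0.2]
grip_width: 0.309
grip_force: 25.8
(array([ 495.8, -235. ,   25. ]), np.float64(1703.388888888889))
35 25 [ 478.795 -271.855    0.   ]
35 -25 [ 527.445 -260.255    0.   ]
-35 25 [ 462.555 -203.745    0.   ]
-35 -25 [ 511.205 -192.145    0.   ]
tcp [527.4 -13.9 105.1] tooly 4.48 tilt [-1.5e-03  3.0e-04 -1.0e+00] t 28.4 F [ 0.6 -0.  -0.1] w 0.31 j6 -0.33
shift tool [-246.4  -24.2   -0.9]
```

```bash
python3 -m inch '-12 -1 0 0 0 0;-24 -2 0 0 0 0;-30 -3 0 0 0 0;-32 -3 0 0 0 0;-32 -3 0 0 0 0;-32 -3 0 0 0 0;-32 -3 0 0 0 0;-26 -3 0 0 0 0;-18 -2 0 0 0 0;-8 -1 0 0 0 0'
python3 -m inch '0 0 10 0 0 0;0 0 15 0 0 0;0 0 15 0 0 0;0 0 15 0 0 0;0 0 10 0 0 0;0 0 7 0 0 0;0 0 3 0 0 0;0 0 0 0 0 0;0 0 0 0 0 0;0 0 0 0 0 0'
python3 -m inch '0 0 0 0 0 0;0 0 0 0 0 0;0 0 0 0 0 0;0 0 -5 0 0 0;0 0 -10 0 0 0;0 0 -15 0 0 0;0 0 -15 0 0 0;0 0 -15 0 0 0;0 0 -10 0 0 0;0 0 -5 0 0 0' 0.5
python3 -c "
from m import *
T=cam('top');print(tote(T));delta([526.3,25.6,106])"
```

```text
time_s: 29.23
eef_pos: [522.3, -264.2, 105.2]
ee_rot: [-0.0, 0.68, 0.733, -0.0]
force: [0.1, 0.1, 0.9]
grip_width: 0.31
grip_force: 25.8
time_s: 30.07
eef_pos: [523.6, -261.3, 31.7]
ee_rot: [0.001, 0.679, 0.734, 0.0]
force: [0.9, -0.5, -0.5]
grip_width: 0.302
grip_force: 25.8
time_s: 30.9
eef_pos: [523.7, -261.5, 108.1]
ee_rot: [0.001, 0.679, 0.734, 0.0]
force: [0.5, 0.1, -0.4]
grip_width: 0.504
grip_force: 0.0
(array([ 501.7, -186.5,   25. ]), np.float64(776.3888888888888))
tcp [ 523.8 -261.5  108.1] tooly 4.48 tilt [ 0.0023 -0.0018 -1.    ] t 30.95 F [1.1 0.1 1.7] w 0.497 j6 -0.74
shift tool [286.1  25.    1.6]
```

```bash
python3 -m inch '15 1 0 0 0 0;28 3 0 0 0 0;35 3 0 0 0 0;36 3 0 0 0 0;36 3 0 0 0 0;36 3 0 0 0 0;36 3 0 0 0 0;32 3 0 0 0 0;22 2 0 0 0 0;10 1 0 0 0 0'
python3 -c "
from m import *
T=cam('top');print(tote(T));delta([526.3,25.6,21]);crop(T,'t4',200,140,200,110,3.9)"
```

```text
time_s: 31.78
eef_pos: [524.6, 29.3, 105.3]
ee_rot: [-0.001, 0.678, 0.735, -0.0]
force: [0.8, 1.2, -0.1]
grip_width: 0.502
grip_force: 0.0
(array([ 495.3, -233.3,   25. ]), np.float64(1668.2222222222224))
tcp [524.9  29.3 105.4] tooly 4.66 tilt [-1.5e-03  8.0e-04 -1.0e+00] t 31.8333 F [-0.5  1.2  0.3] w 0.501 j6 -0.25
shift tool [-3.9  1.3 84.4]
```

View pics/t4.png

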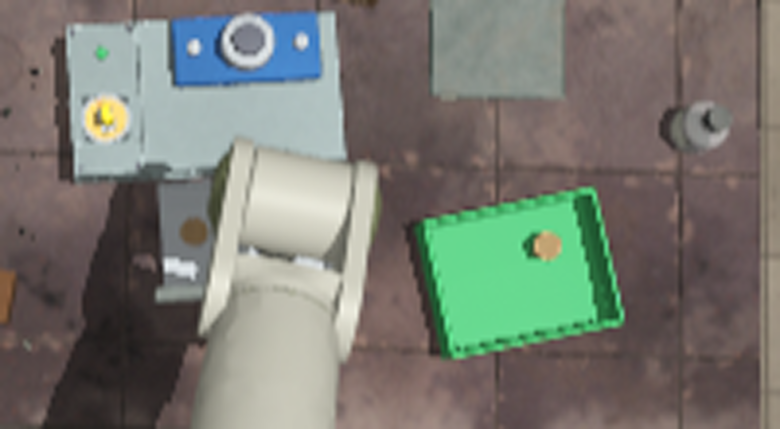

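One stopper stands in the tote at (545,246); the tote is where it was. Next stopper.

```bash
python3 -m inch '0 0 5 0 0 0;0 0 15 0 0 0;0 0 18 0 0 0;0 0 18 0 0 0;0 0 15 0 0 0;0 0 8 0 0 0;0 0 5 0 0 0;0 0 0 0 0 0;0 0 0 0 0 0;0 0 0 0 0 0'
python3 -m inch '0 0 0 0 0 0;0 0 0 0 0 0;0 0 0 0 0 0;0 0 0 0 0 0;0 0 0 0 0 0;0 0 0 0 0 0;0 0 0 0 0 0;0 0 0 0 0 0;0 0 0 0 0 0;0 0 0 0 0 0' 0 25
python3 -m inch '0 0 -5 0 0 0;0 0 -12 0 0 0;0 0 -15 0 0 0;0 0 -15 0 0 0;0 0 -15 0 0 0;0 0 -15 0 0 0;0 0 -8 0 0 0;0 0 0 0 0 0;0 0 0 0 0 0;0 0 0 0 0 0'
python3 -c "
from m import *
delta([479,-268,106])"
```

```text
time_s: 32.67
eef_pos: [526.2, 25.6, 22.7]
ee_rot: [0.001, 0.679, 0.734, 0.0]
force: [-0.4, -0.8, -0.2]
grip_width: 0.499
grip_force: 0.0
time_s: 33.5
eef_pos: [526.3, 25.9, 22.6]
ee_rot: [0.001, 0.679, 0.734, 0.0]
force: [0.9, -0.8, 6.1]
grip_width: 0.309
grip_force: 24.6
time_s: 34.33
eef_pos: [525.2, 26.0, 106.0]
ee_rot: [-0.001, 0.679, 0.734, -0.0]
force: [-0.7, 0.1, -0.7]
grip_width: 0.308
grip_force: 24.6
tcp [525.2  26.  106. ] tooly 4.48 tilt [-1.7e-03  3.0e-04 -1.0e+00] t 34.3333 F [-0.7  0.1 -0.7] w 0.308 j6 -0.25
shift tool [-289.5  -69.     0. ]
```

```bash
python3 -m inch '-12 -3 0 0 0 0;-26 -6 0 0 0 0;-36 -9 0 0 0 0;-38 -9 0 0 0 0;-38 -9 0 0 0 0;-38 -9 0 0 0 0;-36 -9 0 0 0 0;-32 -8 0 0 0 0;-22 -5 0 0 0 0;-11.5 -2 0 0 0 0'
python3 -m inch '0 0 5 0 0 0;0 0 15 0 0 0;0 0 15 0 0 0;0 0 15 0 0 0;0 0 15 0 0 0;0 0 5 0 0 0;0 0 3 0 0 0;0 0 0 0 0 0;0 0 0 0 0 0;0 0 0 0 0 0'
python3 -m inch '0 0 0 0 0 0;0 0 0 0 0 0;0 0 0 0 0 0;0 0 -5 0 0 0;0 0 -10 0 0 0;0 0 -15 0 0 0;0 0 -15 0 0 0;0 0 -15 0 0 0;0 0 -10 0 0 0;0 0 -5 0 0 0' 0.5
python3 -c "
from m import *
delta([529.5,65.4,106])"
```

```text
time_s: 35.17
eef_pos: [478.2, -271.2, 106.3]
ee_rot: [-0.0, 0.68, 0.733, -0.0]
force: [-0.1, 0.3, -0.1]
grip_width: 0.306
grip_force: 24.6
time_s: 36.0
eef_pos: [480.0, -268.1, 34.8]
ee_rot: [0.001, 0.679, 0.734, 0.0]
force: [-0.3, -0.3, -0.3]
grip_width: 0.308
grip_force: 24.6
time_s: 36.83
eef_pos: [480.1, -268.5, 111.1]
ee_rot: [0.001, 0.679, 0.734, 0.0]
force: [-0.8, 0.3, 0.2]
grip_width: 0.5
grip_force: 0.0
tcp [ 480.1 -268.5  111.1] tooly 4.48 tilt [ 0.0021 -0.0019 -1.    ] t 36.8333 F [-0.8  0.3  0.2] w 0.5 j6 -0.8
shift tool [329.   75.3   4.6]
```

```bash
cat >> m.py <<'E'
def corks(T,box=(238,183,292,218)):
    x0,y0,x1,y1=box;f=6
    im=cv2.resize(T["image"][y0:y1,x0:x1],None,fx=f,fy=f,interpolation=cv2.INTER_CUBIC)
    h=cv2.cvtColor(im,cv2.COLOR_RGB2HSV);m=cv2.inRange(h,(8,60,90),(24,255,255))
    n,l,st,ce=cv2.connectedComponentsWithStats(m)
    for i in range(1,n):
        if st[i,4]>300:
            u=(ce[i]+.5)/f-.5+[x0,y0];print("cork",pt(T,*u,36).round(1),st[i,4]/36)
E
python3 -c "
from m import *
corks(cam('top'))"
```

```text
cork [532.1  65.5  36. ] 35.02777777777778
cork [527.   97.7  36. ] 35.97222222222222
```

```bash
python3 -m inch '13 2 0 0 0 0;30 7 0 0 0 0;40 9 0 0 0 0;40 10 0 0 0 0;40 10 0 0 0 0;40 10 0 0 0 0;40 10 0 0 0 0;40 9 0 0 0 0;30 6 0 0 0 0;16 3 0 0 0 0'
python3 -m inch '0 0 5 0 0 0;0 0 15 0 0 0;0 0 20 0 0 0;0 0 20 0 0 0;0 0 15 0 0 0;0 0 8 0 0 0;0 0 6 0 0 0;0 0 0 0 0 0;0 0 0 0 0 0;0 0 0 0 0 0'
python3 -m inch '0 0 0 0 0 0;0 0 0 0 0 0;0 0 0 0 0 0;0 0 0 0 0 0;0 0 0 0 0 0;0 0 0 0 0 0;0 0 0 0 0 0;0 0 0 0 0 0;0 0 0 0 0 0;0 0 0 0 0 0' 0 25
python3 -m inch '0 0 -5 0 0 0;0 0 -12 0 0 0;0 0 -15 0 0 0;0 0 -15 0 0 0;0 0 -15 0 0 0;0 0 -15 0 0 0;0 0 -8 0 0 0;0 0 0 0 0 0;0 0 0 0 0 0;0 0 0 0 0 0'
python3 -c "
from m import *
print(tote(cam('top')))
delta([462,-203,106])"
```

```text
time_s: 37.72
eef_pos: [528.6, 70.2, 108.1]
ee_rot: [-0.001, 0.678, 0.735, -0.0]
force: [0.7, -0.6, 0.0]
grip_width: 0.498
grip_force: 0.0
time_s: 38.55
eef_pos: [530.1, 65.8, 20.8]
ee_rot: [0.001, 0.679, 0.734, 0.0]
force: [-0.3, 0.6, 0.0]
grip_width: 0.499
grip_force: 0.0
time_s: 39.38
eef_pos: [530.2, 65.9, 20.6]
ee_rot: [0.001, 0.679, 0.734, 0.0]
force: [0.5, 0.8, 6.2]
grip_width: 0.304
grip_force: 24.6
time_s: 40.22
eef_pos: [529.1, 65.9, 104.0]
ee_rot: [-0.001, 0.679, 0.734, -0.001]
force: [0.7, 0.5, -0.4]
grip_width: 0.307
grip_force: 24.6
(array([ 495.7, -232.2,   25. ]), np.float64(1618.1944444444443))
tcp [529.1  65.9 104. ] tooly 4.48 tilt [-1.9e-03  2.0e-04 -1.0e+00] t 40.2667 F [-0.2 -0.1 -0. ] w 0.308 j6 -0.17
shift tool [-262.8  -87.9   -1.9]
```

```bash
python3 -m inch '-11 -4 0 0 0 0;-22 -7 0 0 0 0;-32 -11 0 0 0 0;-34 -11 0 0 0 0;-34 -12 0 0 0 0;-34 -12 0 0 0 0;-34 -11 0 0 0 0;-30 -10 0 0 0 0;-21 -7 0 0 0 0;-10.5 -3 0 0 0 0'
python3 -m inch '0 0 5 0 0 0;0 0 15 0 0 0;0 0 15 0 0 0;0 0 15 0 0 0;0 0 15 0 0 0;0 0 5 0 0 0;0 0 2 0 0 0;0 0 0 0 0 0;0 0 0 0 0 0;0 0 0 0 0 0'
python3 -m inch '0 0 0 0 0 0;0 0 0 0 0 0;0 0 0 0 0 0;0 0 -5 0 0 0;0 0 -10 0 0 0;0 0 -15 0 0 0;0 0 -15 0 0 0;0 0 -15 0 0 0;0 0 -10 0 0 0;0 0 -5 0 0 0' 0.5
python3 -c "
from m import *
corks(cam('top'))
delta([525.2,97.8,106])"
```

```text
time_s: 41.1
eef_pos: [461.1, -205.5, 104.6]
ee_rot: [-0.0, 0.68, 0.733, -0.0]
force: [-0.2, -0.1, -0.3]
grip_width: 0.305
grip_force: 24.6
time_s: 41.93
eef_pos: [462.8, -202.7, 33.7]
ee_rot: [0.001, 0.679, 0.734, 0.0]
force: [-0.5, 0.6, 0.9]
grip_width: 0.304
grip_force: 24.6
time_s: 42.77
eef_pos: [462.9, -203.0, 109.9]
ee_rot: [0.001, 0.679, 0.734, 0.0]
force: [0.4, 0.2, -0.3]
grip_width: 0.497
grip_force: 0.0
cork [527.   97.9  36. ] 35.638888888888886
tcp [ 463.  -203.1  110. ] tooly 4.48 tilt [ 0.0023 -0.0017 -1.    ] t 42.8167 F [ 0.8 -0.6  1.6] w 0.495 j6 -0.72
shift tool [295.1  85.5   3.6]
```

```bash
python3 -m inch '12 3 0 0 0 0;26 8 0 0 0 0;36 10 0 0 0 0;37 11 0 0 0 0;37 11 0 0 0 0;37 11 0 0 0 0;37 11 0 0 0 0;34 10 0 0 0 0;26 7 0 0 0 0;13 3.5 0 0 0 0'
python3 -m inch '0 0 5 0 0 0;0 0 15 0 0 0;0 0 20 0 0 0;0 0 20 0 0 0;0 0 15 0 0 0;0 0 8 0 0 0;0 0 5 0 0 0;0 0 0 0 0 0;0 0 0 0 0 0;0 0 0 0 0 0'
python3 -m inch '0 0 0 0 0 0;0 0 0 0 0 0;0 0 0 0 0 0;0 0 0 0 0 0;0 0 0 0 0 0;0 0 0 0 0 0;0 0 0 0 0 0;0 0 0 0 0 0;0 0 0 0 0 0;0 0 0 0 0 0' 0 25
python3 -m inch '0 0 -5 0 0 0;0 0 -12 0 0 0;0 0 -15 0 0 0;0 0 -15 0 0 0;0 0 -15 0 0 0;0 0 -15 0 0 0;0 0 -8 0 0 0;0 0 0 0 0 0;0 0 0 0 0 0;0 0 0 0 0 0'
python3 -c "
from m import *
print(tote(cam('top')))
delta([511,-192,106])"
```

```text
time_s: 43.65
eef_pos: [523.8, 102.0, 107.0]
ee_rot: [-0.001, 0.678, 0.735, -0.0]
force: [0.4, -0.5, -0.3]
grip_width: 0.501
grip_force: 0.0
time_s: 44.48
eef_pos: [525.0, 98.0, 20.8]
ee_rot: [0.001, 0.679, 0.734, 0.0]
force: [0.4, 0.7, 1.1]
grip_width: 0.498
grip_force: 0.0
time_s: 45.32
eef_pos: [525.1, 98.1, 20.6]
ee_rot: [0.001, 0.679, 0.734, 0.0]
force: [-0.2, 0.1, 6.9]
grip_width: 0.309
grip_force: 24.6
time_s: 46.15
eef_pos: [524.1, 98.1, 104.1]
ee_rot: [-0.001, 0.679, 0.734, -0.001]
force: [-0.3, 0.2, -0.4]
grip_width: 0.304
grip_force: 24.6
(array([ 496.7, -233. ,   25. ]), np.float64(1568.75))
tcp [524.1  98.1 104. ] tooly 4.48 tilt [-0.0019  0.     -1.    ] t 46.2 F [ 0.3 -0.9 -0.4] w 0.306 j6 -0.11
shift tool [-288.2  -35.7   -2. ]
```

```bash
python3 -m inch '-12 -1 0 0 0 0;-26 -3 0 0 0 0;-36 -5 0 0 0 0;-37 -5 0 0 0 0;-37 -5 0 0 0 0;-37 -5 0 0 0 0;-36 -4 0 0 0 0;-32 -4 0 0 0 0;-23 -3 0 0 0 0;-12 -1 0 0 0 0'
python3 -m inch '0 0 5 0 0 0;0 0 15 0 0 0;0 0 15 0 0 0;0 0 15 0 0 0;0 0 15 0 0 0;0 0 5 0 0 0;0 0 2 0 0 0;0 0 0 0 0 0;0 0 0 0 0 0;0 0 0 0 0 0'
python3 -m inch '0 0 0 0 0 0;0 0 0 0 0 0;0 0 0 0 0 0;0 0 -5 0 0 0;0 0 -10 0 0 0;0 0 -15 0 0 0;0 0 -15 0 0 0;0 0 -15 0 0 0;0 0 -15 0 0 0;0 0 -10 0 0 0' 0.5
python3 -m inch '5 -10 0 0 0 1;10 -12 0 0 0 1;10 -10 0 0 0 1.15;10 -5 0 0 0 1.15;10 0 0 0 0 1.15;10 0 0 0 0 1.15;0 0 0 0 0 1.15;0 0 0 0 0 1.15;0 0 0 0 0 1.15;0 0 0 0 0 1.15'
python3 -m inch '0 0 0 0 0 1.15;0 0 0 0 0 1.15;0 0 0 0 0 1;0 0 0 0 0 0.5;0 0 0 0 0 0;0 0 0 0 0 0;0 0 0 0 0 0;0 0 0 0 0 0;0 0 0 0 0 0;0 0 0 0 0 0'
python3 -c "
from m import *
T=cam('top');print(tote(T));corks(T)
crop(T,'t5',200,140,200,110,3.9)
delta([443,37,130],-85.2)"
```

```text
time_s: 47.03
eef_pos: [510.3, -195.1, 104.5]
ee_rot: [-0.0, 0.68, 0.733, -0.0]
force: [0.2, 1.0, -0.8]
grip_width: 0.311
grip_force: 24.6
time_s: 47.87
eef_pos: [511.6, -191.9, 33.8]
ee_rot: [0.001, 0.679, 0.734, 0.0]
force: [-0.5, 0.4, -0.4]
grip_width: 0.307
grip_force: 24.6
time_s: 48.7
eef_pos: [511.7, -192.1, 120.4]
ee_rot: [0.001, 0.679, 0.734, 0.0]
force: [0.7, -0.4, 0.7]
grip_width: 0.502
grip_force: 0.0
time_s: 49.53
eef_pos: [486.6, -137.0, 118.5]
ee_rot: [0.0, 0.972, 0.233, 0.0]
force: [0.3, -0.4, 0.2]
grip_width: 0.495
grip_force: 0.0
time_s: 50.37
eef_pos: [486.5, -137.0, 118.0]
ee_rot: [0.0, 0.999, 0.039, -0.0]
force: [0.2, -0.4, -0.0]
grip_width: 0.497
grip_force: 0.0
(array([ 511.6, -299.1,   25. ]), np.float64(449.1111111111111))
tcp [ 486.6 -137.   118. ] tooly -85.5 tilt [ 0.  0. -1.] t 50.4167 F [ 0.7 -1.2  0.9] w 0.5 j6 0.99
shift tool [ -29.8 -176.9  -12. ]
turn z units -0.049
```

View pics/t5.png

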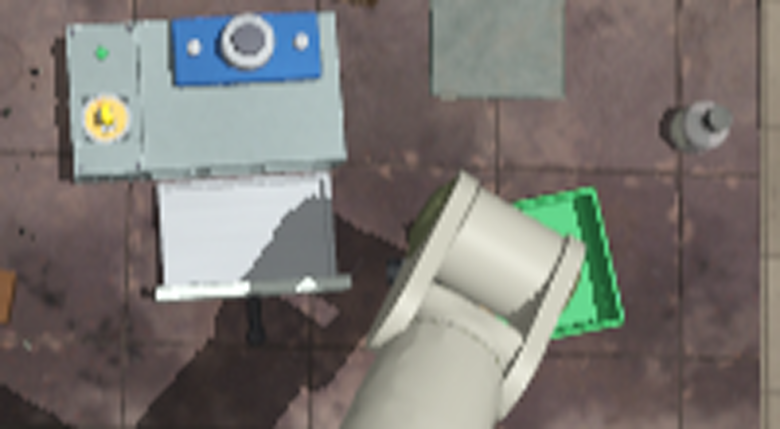

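The drawer is empty (area (160-330, 185-290)) and still fully out. Now I'll shut it by its handle.

```bash
python3 -m inch '-1 -8 -1 0 0 0;-3 -17 -2 0 0 0;-3.5 -21 -2 0 0 0;-3.5 -21 -2 0 0 0;-3.5 -21 -2 0 0 0;-3.5 -21 -2 0 0 0;-3.5 -21 -1 0 0 0;-3.5 -20 0 0 0 0;-3 -17 0 0 0 0;-1.5 -9.5 0 0 0 0' 0.45
python3 -m inch '0 0 5 0 0 0;0 0 12 0 0 0;0 0 15 0 0 0;0 0 15 0 0 0;0 0 15 0 0 0;0 0 15 0 0 0;0 0 12 0 0 0;0 0 8 0 0 0;0 0 5 0 0 0;0 0 0 0 0 0'
python3 -m inch '0 0 0 0 0 0;0 0 0 0 0 0;0 0 0 0 0 0;0 0 0 0 0 0;0 0 0 0 0 0;0 0 0 0 0 0;0 0 0 0 0 0;0 0 0 0 0 0;0 0 0 0 0 0;0 0 0 0 0 0' 0 50
python3 -c "
from m import *
T=cam('top');print(tote(T))
delta([562,48,27])"
```

```text
time_s: 51.25
eef_pos: [442.5, 38.5, 130.1]
ee_rot: [-0.0, 0.999, 0.04, -0.0]
force: [0.2, 0.1, -0.6]
grip_width: 0.45
grip_force: 0.0
time_s: 52.08
eef_pos: [443.1, 36.3, 27.2]
ee_rot: [-0.0, 0.999, 0.039, -0.001]
force: [0.0, -0.8, -0.5]
grip_width: 0.453
grip_force: 0.0
time_s: 52.92
eef_pos: [443.7, 37.0, 28.6]
ee_rot: [0.0, 0.999, 0.04, 0.001]
force: [0.7, 5.5, 3.0]
grip_width: 0.136
grip_force: 55.4
(array([ 496.2, -234.3,   25. ]), np.float64(1520.5277777777776))
tcp [443.7  37.   28.6] tooly -85.43 tilt [ 0.0014  0.     -1.    ] t 52.9667 F [-0.4  4.9  3.6] w 0.132 j6 1.31
shift tool [118.8  -1.6   1.8]
```

```bash
python3 -m inch '3 0 0 0 0 0;6 0 0 0 0 0;8 -0.2 0 0 0 0;10 -0.2 0 0 0 0;10 -0.2 0 0 0 0;10 -0.2 0 0 0 0;10 -0.2 0 0 0 0;10 -0.2 0 0 0 0;10 -0.2 0 0 0 0;10 -0.2 0 0 0 0'
python3 -m inch '10 0 0 0 0 0;8 0 0 0 0 0;5 0 0 0 0 0;3 0 0 0 0 0;2 0 0 0 0 0;1.5 0 0 0 0 0;1 0 0 0 0 0;0.5 0 0 0 0 0;0.5 0 0 0 0 0;0 0 0 0 0 0'
python3 -c "
from m import *
delta([562,48,27])"
```

```text
time_s: 53.8
eef_pos: [530.5, 45.1, 28.7]
ee_rot: [0.0, 0.999, 0.04, 0.0]
force: [-2.4, 1.1, 4.2]
grip_width: 0.131
grip_force: 52.9
time_s: 54.63
eef_pos: [561.4, 47.9, 28.6]
ee_rot: [-0.0, 0.999, 0.04, 0.0]
force: [-1.1, 5.6, 4.5]
grip_width: 0.131
grip_force: 53.7
tcp [561.4  47.9  28.6] tooly -85.47 tilt [ 6.e-04  3.e-04 -1.e+00] t 54.6333 F [-1.1  5.6  4.5] w 0.131 j6 1.37
shift tool [ 0.6 -0.   1.6]
```

```bash
python3 -m inch '0.5 0 0 0 0 0;0.5 0 0 0 0 0;0.5 0 0 0 0 0;0.5 0 0 0 0 0;0.5 0 0 0 0 0;0.5 0 0 0 0 0;0.5 0 0 0 0 0;0 0 0 0 0 0;0 0 0 0 0 0;0 0 0 0 0 0'
python3 -c "
from m import *
delta([562,48,27])"
```

```text
time_s: 55.47
eef_pos: [561.7, 48.0, 28.5]
ee_rot: [-0.0, 0.999, 0.04, -0.004]
force: [-20.0, 1.8, 18.9]
grip_width: 0.134
grip_force: 58.8
tcp [561.7  48.   28.5] tooly -85.46 tilt [-8.e-03  1.e-04 -1.e+00] t 55.4667 F [-20.    1.8  18.9] w 0.134 j6 1.37
shift tool [0.3 0.  1.5]
```

The drawer is firmly shut. I'll return to the key.

```bash
python3 -m inch '-2 0 0 0 0 0;0 0 0 0 0 0;0 0 0 0 0 0;0 0 0 0 0 0;0 0 -5 0 0 0;0 0 -12 0 0 0;0 0 -20 0 0 0;0 0 -25 0 0 0;0 0 -25 0 0 0;0 0 -20 0 0 0' 0.45
python3 -m inch '0 0 -12 0 0 0;0 0 0 0 0 -0.6;0 0 0 0 0 -0.6;0 0 0 0 0 -0.6;0 0 0 0 0 0;0 0 0 0 0 0;0 0 0 0 0 0;0 0 0 0 0 0;0 0 0 0 0 0;0 0 0 0 0 0' 0.45
python3 -c "
from m import *
T,S=cam('top'),cam('side')
delta([635.6,190.9,144],-74.5)
a=seg(T,*COL['yellow'][0],(215,160,240,180));b=seg(S,*COL['yellow'][0],(205,175,230,205));print(a,b)
print(tri([T,S],[a[0],b[0]]))
crop(S,'s7',185,140,110,85,7.2)"
```

```text
time_s: 56.3
eef_pos: [563.3, 47.5, 138.1]
ee_rot: [0.0, 0.999, 0.039, 0.001]
force: [0.3, -0.8, -0.3]
grip_width: 0.448
grip_force: 0.0
time_s: 57.13
eef_pos: [562.8, 47.6, 147.0]
ee_rot: [0.0, 0.991, 0.133, -0.0]
force: [-0.8, 0.3, 0.2]
grip_width: 0.456
grip_force: 0.0
tcp [562.8  47.6 147. ] tooly -74.73 tilt [-1.e-04  0.e+00 -1.e+00] t 57.2333 F [-0.5  0.2 -0. ] w 0.447 j6 1.18
shift tool [ 107.9 -119.1    3. ]
turn z units -0.039
(array([226.8924581 , 168.79158908]), np.float64(14.916666666666666)) (array([216.53101772, 191.65394511]), np.float64(16.194444444444446))
(array([636.67408841, 188.00655735,  82.22468161]), array([-0.07464793, -0.10912863,  0.11662461,  0.01455006]))
```

View pics/s7.png

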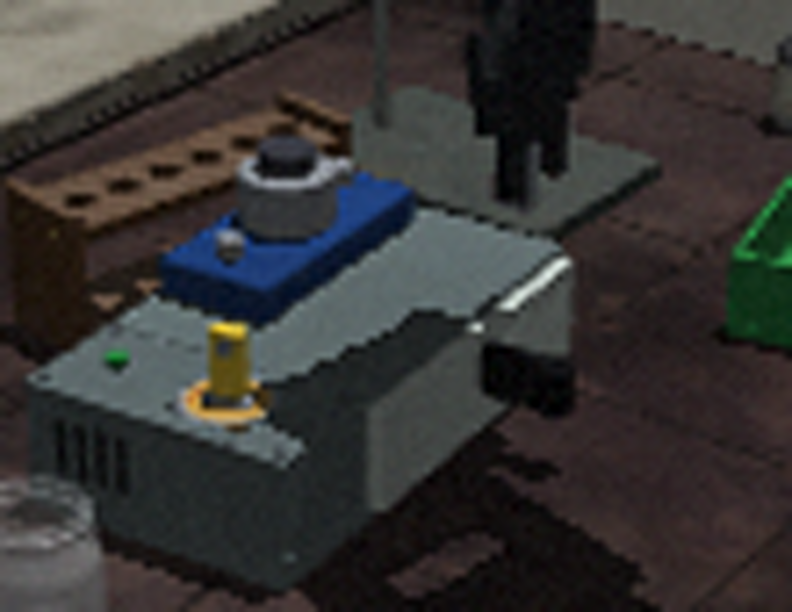

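The drawer is flush shut (front at (470,400)) and the key stands upright at (228,360). I'll regrip the key.

```bash
python3 -m inch '5 -6 0 0 0 0;10 -11 0 0 0 0;13 -14 0 0 0 0;14 -16 0 0 0 0;14 -16 0 0 0 0;14 -16 0 0 0 0;14 -15 0 0 0 0;12 -13 0 0 0 0;8 -8 0 0 0 0;3.9 -4 0 0 0 0'
python3 -m inch '0 0 3 0 0 0;0 0 8 0 0 0;0 0 10 0 0 0;0 0 12 0 0 0;0 0 12 0 0 0;0 0 10 0 0 0;0 0 8 0 0 0;0 0 5 0 0 0;0 0 2 0 0 0;0 0 0 0 0 0'
python3 -m inch '0 0 0 0 0 0;0 0 0 0 0 0;0 0 0 0 0 0;0 0 0 0 0 0;0 0 0 0 0 0;0 0 0 0 0 0;0 0 0 0 0 0;0 0 0 0 0 0;0 0 0 0 0 0;0 0 0 0 0 0' 0 60
python3 -c "
from m import *
delta([635.6,190.9,77],4.8);print(ctrl.sense()['wrist_torque'])"
```

```text
time_s: 58.07
eef_pos: [635.9, 192.7, 146.6]
ee_rot: [-0.0, 0.991, 0.134, -0.0]
force: [0.2, 0.5, 0.4]
grip_width: 0.448
grip_force: 0.0
time_s: 58.9
eef_pos: [635.5, 190.8, 76.6]
ee_rot: [-0.0, 0.991, 0.133, -0.0]
force: [0.3, -0.0, -0.3]
grip_width: 0.448
grip_force: 0.0
time_s: 59.73
eef_pos: [636.0, 190.5, 77.7]
ee_rot: [0.0, 0.991, 0.133, 0.001]
force: [0.2, -4.2, 5.6]
grip_width: 0.105
grip_force: 59.0
tcp [636.  190.5  77.7] tooly -74.72 tilt [ 1.3e-03 -5.0e-04 -1.0e+00] t 59.7333 F [ 0.2 -4.2  5.6] w 0.105 j6 1.42
shift tool [-0.3 -0.5  0.7]
turn z units -13.253
[-0.71389341 -0.00643564  0.13956331]
```

```bash
python3 -m inch '0 0 0 0 0 -0.4;0 0 0 0 0 -0.7;0 0 0 0 0 -0.7;0 0 0 0 0 -0.7;0 0 0 0 0 -0.7;0 0 0 0 0 -0.7;0 0 0 0 0 -0.7;0 0 0 0 0 -0.7;0 0 0 0 0 -0.7;0 0 0 0 0 -0.7'
python3 -m inch '0 0 0 0 0 -0.7;0 0 0 0 0 -0.7;0 0 0 0 0 -0.7;0 0 0 0 0 -0.7;0 0 0 0 0 -0.7;0 0 0 0 0 -0.7;0 0 0 0 0 -0.7;0 0 0 0 0 -0.7;0 0 0 0 0 -0.5;0 0 0 0 0 -0.4'
python3 -c "
from m import *
delta(None,4.8);print(ctrl.sense()['wrist_torque'])"
python3 -m inch '0 0 0 0 0 -0.2;0 0 0 0 0 -0.2;0 0 0 0 0 -0.2;0 0 0 0 0 -0.2;0 0 0 0 0 -0.2;0 0 0 0 0 -0.2;0 0 0 0 0 0;0 0 0 0 0 0;0 0 0 0 0 0;0 0 0 0 0 0'
python3 -c "
from m import *
delta(None,4.8);print(ctrl.sense()['wrist_torque'])"
```

```text
time_s: 60.57
eef_pos: [636.2, 190.9, 77.7]
ee_rot: [0.0, 0.884, 0.467, 0.001]
force: [1.2, -2.8, 5.0]
grip_width: 0.104
grip_force: 58.4
time_s: 61.4
eef_pos: [636.2, 190.8, 77.7]
ee_rot: [0.001, 0.678, 0.735, 0.001]
force: [0.7, -2.3, 5.0]
grip_width: 0.107
grip_force: 58.5
tcp [636.2 190.8  77.7] tooly 4.61 tilt [ 1.8e-03  2.0e-04 -1.0e+00] t 61.4 F [ 0.7 -2.3  5. ] w 0.107 j6 0.03
turn z units -0.031
[-0.47366564 -0.15704766 -0.08442548]
time_s: 62.23
eef_pos: [636.1, 190.7, 77.7]
ee_rot: [0.001, 0.632, 0.775, 0.001]
force: [0.9, -2.7, 5.0]
grip_width: 0.106
grip_force: 58.6
tcp [636.1 190.7  77.7] tooly 11.64 tilt [ 1.7e-03  1.0e-04 -1.0e+00] t 62.2333 F [ 0.9 -2.7  5. ] w 0.106 j6 -0.09
turn z units 1.141
[-0.56979629 -0.24990268  0.01449039]
```

Turn a bit further until the stop is felt.

```bash
python3 -m inch '0 0 0 0 0 -0.2;0 0 0 0 0 -0.2;0 0 0 0 0 -0.2;0 0 0 0 0 -0.2;0 0 0 0 0 0;0 0 0 0 0 0;0 0 0 0 0 0;0 0 0 0 0 0;0 0 0 0 0 0;0 0 0 0 0 0'
python3 -c "
from m import *
delta(None,4.8);print(ctrl.sense()['wrist_torque'])"
```

```text
time_s: 63.07
eef_pos: [636.1, 190.8, 77.7]
ee_rot: [0.001, 0.599, 0.801, 0.001]
force: [1.4, -3.0, 5.3]
grip_width: 0.103
grip_force: 58.9
tcp [636.1 190.8  77.7] tooly 16.42 tilt [ 1.8e-03  4.0e-04 -1.0e+00] t 63.0667 F [ 1.4 -3.   5.3] w 0.103 j6 -0.17
turn z units 1.937
[-0.4151196  -0.20114378 -0.24383902]
```

Stop felt, so the lock is at 0. I turn the key back to the middle of its play and lift.

```bash
python3 -m inch '0 0 0 0 0 0.4;0 0 0 0 0 0.4;0 0 0 0 0 0.4;0 0 0 0 0 0.4;0 0 0 0 0 0.2;0 0 -0.5 0 0 0;0 0 -1 0 0 0;0 0 -1 0 0 0;0 0 -1 0 0 0;0 0 -1 0 0 0'
python3 -m inch '0 0 -1 0 0 0;0 0 -1 0 0 0;0 0 -1 0 0 0;0 0 -1 0 0 0;0 0 0 0 0 0;0 0 0 0 0 0;0 0 0 0 0 0;0 0 0 0 0 0;0 0 0 0 0 0;0 0 0 0 0 0'
python3 -c "
from m import *
delta(None,4.8);print(ctrl.sense()['wrist_torque'])"
```

```text
time_s: 63.9
eef_pos: [635.3, 190.9, 81.2]
ee_rot: [-0.0, 0.671, 0.741, -0.0]
force: [-0.2, -0.9, -1.1]
grip_width: 0.105
grip_force: 58.3
time_s: 64.73
eef_pos: [635.5, 190.8, 85.4]
ee_rot: [-0.0, 0.671, 0.741, -0.0]
force: [0.6, -0.0, -0.4]
grip_width: 0.107
grip_force: 58.3
tcp [635.5 190.8  85.4] tooly 5.68 tilt [-1.e-04  0.e+00 -1.e+00] t 64.7333 F [ 0.6 -0.  -0.4] w 0.107 j6 0.02
turn z units 0.147
[-0.00526465 -0.01974443 -0.00474539]
```

```bash
python3 -m inch '0 0 -3 0 0 0;0 0 -6 0 0 0;0 0 -8 0 0 0;0 0 -8 0 0 0;0 0 -8 0 0 0;0 0 -8 0 0 0;0 0 -8 0 0 0;0 0 -7 0 0 0;0 0 -4 0 0 0;0 0 0 0 0 0'
python3 -m inch '0 0 0 0 0 0.5;0 0 0 0 0 0.6;0 0 0 0 0 0.6;0 0 0 0 0 0.53;0 0 0 0 0 0;0 0 0 0 0 0;0 0 0 0 0 0;0 0 0 0 0 0;0 0 0 0 0 0;0 0 0 0 0 0'
python3 -c "
from m import *
delta([461.2,304.6,145],-7.7)"
```

```text
time_s: 65.57
eef_pos: [635.9, 190.9, 146.7]
ee_rot: [0.001, 0.671, 0.741, 0.001]
force: [0.1, -0.4, -0.7]
grip_width: 0.107
grip_force: 58.4
time_s: 66.4
eef_pos: [635.6, 190.8, 145.5]
ee_rot: [-0.0, 0.753, 0.658, -0.0]
force: [1.2, -0.4, -0.1]
grip_width: 0.106
grip_force: 58.3
tcp [635.6 190.8 145.5] tooly -7.67 tilt [-0.  0. -1.] t 66.4 F [ 1.2 -0.4 -0.1] w 0.106 j6 0.25
shift tool [  89.5 -188.     0.5]
turn z units 0.004
```

```bash
python3 -m inch '4 -9 0 0 0 0;8 -17 0 0 0 0;11 -23 0 0 0 0;12 -25 0 0 0 0;12 -25 0 0 0 0;12 -25 0 0 0 0;12 -25 0 0 0 0;9.5 -20 0 0 0 0;6 -13 0 0 0 0;3 -6 0 0 0 0'
python3 -m inch '0 0 3 0 0 0;0 0 5 0 0 0;0 0 8 0 0 0;0 0 8 0 0 0;0 0 6 0 0 0;0 0 3 0 0 0;0 0 2 0 0 0;0 0 0 0 0 0;0 0 0 0 0 0;0 0 0 0 0 0'
python3 -c "
from m import *
S=cam('side');crop(S,'s8',205,195,60,55,10)
delta([461.2,304.6,60],-7.7)
for z in (52,56): print((px(S,[461.5,304.2,z])-[205,195]+.5)*10)"
```

```text
time_s: 67.23
eef_pos: [460.0, 305.6, 145.7]
ee_rot: [-0.0, 0.752, 0.659, 0.0]
force: [-0.2, -0.2, -0.5]
grip_width: 0.107
grip_force: 58.4
time_s: 68.07
eef_pos: [461.5, 304.8, 110.8]
ee_rot: [0.0, 0.753, 0.658, 0.0]
force: [0.1, -0.6, -1.0]
grip_width: 0.107
grip_force: 58.5
tcp [461.4 304.8 110.8] tooly -7.7 tilt [ 6.e-04  3.e-04 -1.e+00] t 68.1167 F [-0.1  0.5 -0.7] w 0.103 j6 0.51
shift tool [-0.2 -0.2 50.8]
turn z units 0.001
[324.09750263 387.4930139 ]
[324.12020111 376.47641994]
```

View pics/s8.png

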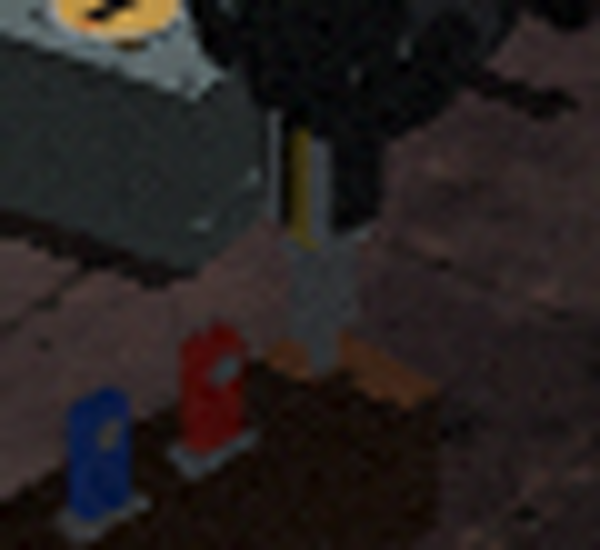

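The tip is at (322,375), where the slot centre was predicted (324,376). Red and blue are seated. I'll lower the key.

```bash
python3 -m inch '0 0 1 0 0 0;0 0 1 0 0 0;0 0 1 0 0 0;0 0 1 0 0 0;0 0 1.5 0 0 0;0 0 1.5 0 0 0;0 0 1.5 0 0 0;0 0 1.5 0 0 0;0 0 1 0 0 0;0 0 1 0 0 0'
python3 -c "
from m import *
delta([461.2,304.6,60],-7.7)"
```

```text
time_s: 68.95
eef_pos: [461.2, 304.7, 98.3]
ee_rot: [-0.0, 0.753, 0.658, -0.0]
force: [-0.5, -0.4, -0.5]
grip_width: 0.105
grip_force: 58.4
tcp [461.2 304.7  98.3] tooly -7.7 tilt [-1.e-04 -0.e+00 -1.e+00] t 68.95 F [-0.5 -0.4 -0.5] w 0.105 j6 0.51
shift tool [-0.1 -0.  38.3]
turn z units 0.0
```

Free, well into the slot.

```bash
python3 -m inch '0 0 2 0 0 0;0 0 4 0 0 0;0 0 5 0 0 0;0 0 5 0 0 0;0 0 5 0 0 0;0 0 5 0 0 0;0 0 4 0 0 0;0 0 3 0 0 0;0 0 2 0 0 0;0 0 1 0 0 0'
python3 -m inch '0 0 0.5 0 0 0;0 0 0.5 0 0 0;0 0 0.5 0 0 0;0 0 0.5 0 0 0;0 0 0.5 0 0 0;0 0 0 0 0 0;0 0 0 0 0 0;0 0 0 0 0 0;0 0 0 0 0 0;0 0 0 0 0 0'
python3 -c "
from m import *
delta([461.2,304.6,60],-7.7)"
```

```text
time_s: 69.78
eef_pos: [461.2, 304.7, 62.2]
ee_rot: [-0.0, 0.753, 0.658, -0.0]
force: [0.4, 0.8, -0.0]
grip_width: 0.105
grip_force: 58.5
time_s: 70.62
eef_pos: [461.3, 304.7, 60.0]
ee_rot: [0.0, 0.753, 0.658, 0.0]
force: [-0.1, -0.1, -0.8]
grip_width: 0.107
grip_force: 58.4
tcp [461.3 304.7  60. ] tooly -7.69 tilt [ 1.e-04  0.e+00 -1.e+00] t 70.6167 F [-0.1 -0.1 -0.8] w 0.107 j6 0.51
shift tool [-0.1 -0.1  0. ]
turn z units 0.001
```

```bash
python3 -m inch '0 0 0.5 0 0 0;0 0 0.5 0 0 0;0 0 0 0 0 0;0 0 0 0 0 0;0 0 0 0 0 0;0 0 0 0 0 0;0 0 0 0 0 0;0 0 0 0 0 0;0 0 0 0 0 0;0 0 0 0 0 0'
python3 -c "
from m import *
delta(None)"
python3 -m inch '0 0 0 0 0 0;0 0 0 0 0 0;0 0 0 0 0 0;0 0 0 0 0 0;0 0 -2 0 0 0;0 0 -6 0 0 0;0 0 -12 0 0 0;0 0 -20 0 0 0;0 0 -20 0 0 0;0 0 -20 0 0 0' 0.45
python3 -m inch '0 -10 -10 0 0 0;0 -20 -20 0 0 0;0 -25 -20 0 0 0;0 -25 -20 0 0 0;0 -20 -10 0 0 0;0 -10 0 0 0 0;0 0 0 0 0 0;0 0 0 0 0 0;0 0 0 0 0 0;0 0 0 0 0 0'
python3 -c "
from m import *
T,S=cam('top'),cam('side');print(tote(T))
delta(None)
crop(S,'s9',190,130,140,120,5);crop(T,'t9',155,130,210,110,3.8)"
```

```text
time_s: 71.45
eef_pos: [461.4, 304.7, 59.7]
ee_rot: [0.0, 0.753, 0.658, 0.0]
force: [-1.8, -0.5, 6.0]
grip_width: 0.101
grip_force: 59.6
tcp [461.4 304.7  59.7] tooly -7.69 tilt [ 4.e-04  1.e-04 -1.e+00] t 71.45 F [-1.8 -0.5  6. ] w 0.101 j6 0.51
time_s: 72.28
eef_pos: [461.2, 304.7, 140.4]
ee_rot: [0.0, 0.753, 0.658, 0.0]
force: [0.3, -0.6, 0.3]
grip_width: 0.451
grip_force: 0.0
time_s: 73.12
eef_pos: [352.9, 319.1, 218.1]
ee_rot: [-0.0, 0.753, 0.658, -0.001]
force: [-1.5, -1.2, -0.6]
grip_width: 0.449
grip_force: 0.0
(array([ 496.2, -234.3,   25. ]), np.float64(1518.5))
tcp [352.8 319.2 218.3] tooly -7.74 tilt [-1.e-03 -6.e-04 -1.e+00] t 73.2167 F [ 0.1  0.1 -0.2] w 0.446 j6 0.62
```

View pics/s9.png

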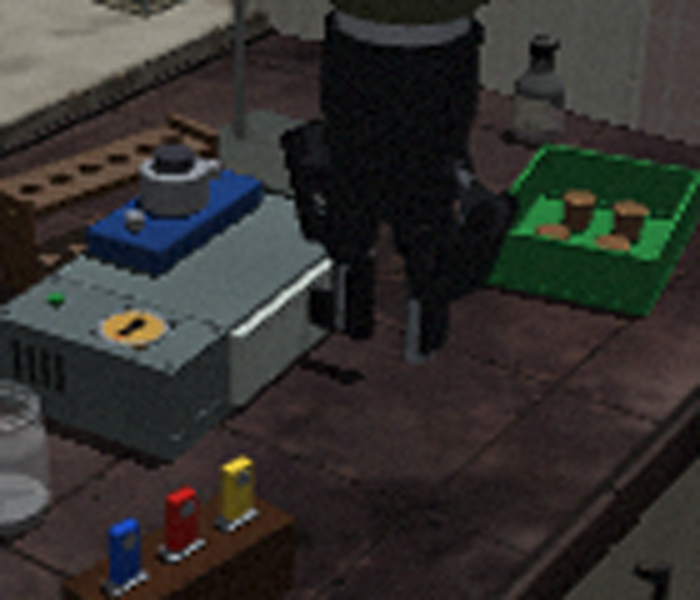

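View pics/t9.png

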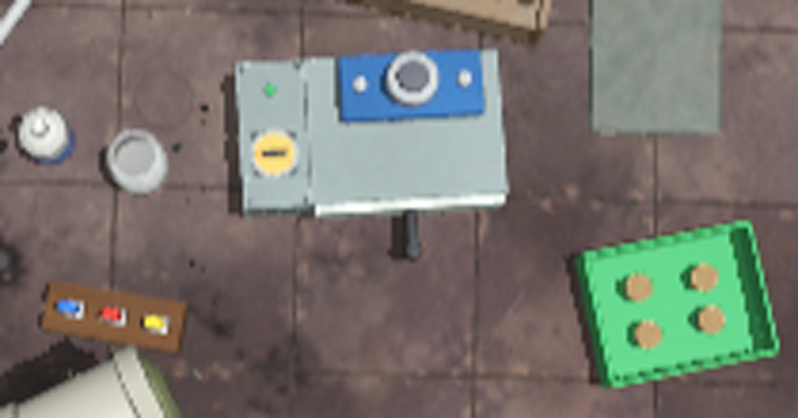

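Four corks are in the tote, around (638-711, 278-333). All three keys are seated, the keyhole is back at 0 at (274,153), the drawer is shut, and the bottle and jar haven't moved. I'm handing in.

```bash
python3 -c "
from rig import ctrl
print(ctrl.finish_job())"
```

```text
the job is handed in; nothing more can be done
None
```

The job is handed in after about 73 s of robot time: the yellow key opened the lock on the first try, all four corks are in the tote, the drawer is shut and locked, all three keys are seated in the rack, and bottle and jar are unmoved; I viewed 16 pictures, two over the limit of 14.

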